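# Load the arbor feed magazine in dispensing order

## Task

Close the outlet of the green feed magazine: turn its round black knob slowly clockwise (seen from above) until you feel it fall into its hidden notch, which raises the stop across the ramp, and leave it there. Then load the three steel arbors one at a time on the open upper end of the ramp so that they roll down and queue against the stop in the order they must come out: the plain one first (lowest), the waisted one next, the one with thin stub ends last. Leave the other things on the bench where they are.

Things in the scene. Friction and masses are not known exactly. Their poses are not given: they have to be found in the camera images.
- magazine: Fixed green gravity-feed magazine. Origin on the bench under the middle of its ramp; z up, y along the ramp, +y uphill. Ramp floor slopes 0.175 rad down to -y, from y = -96 to +103 mm, 65 mm above the bench at y = 0. Channel 84 mm wide between side walls (x = -42 to +42), walls 12 mm above the floor for y > +20 mm, where it is open above, 26 mm lower down. No wall at the upper end.
- load_spot (a point): Point on the ramp floor, on the centre line, in the open upper part, 64 mm uphill of the magazine's origin, 76 mm above the bench; same axes as the magazine. An arbor let go here with its axis along the magazine's x rolls down by itself. Open floor 38 mm uphill and 45 mm downhill of it for the fingers.
- stop_foot (a point): Point on the ramp floor over the stop plate (60 mm wide, 6 mm thick, across the ramp); same axes as the magazine. The plate is just below the floor at first and springs up to 7 mm above it when the knob is in its notch. Held by it, the arbors' axes rest at about y = -49, -31, -13 mm, x = 0, z = 66, 69, 72 mm in the magazine's frame. While it is down arbors roll out.
- lip_end (a point): Upper end of the two bright metal lips over the queue part, on the centre line 23 mm above the floor, the height of their undersides; same axes as the magazine. From here down to the stop they reach 14 mm inward from both walls, so arbors cannot be put in there from above.
- outlet (a point): Middle of the ramp floor's lower edge; same axes as the magazine. An arbor that runs past a lowered stop drops here into a grey catch tray (110 x 90 mm, walls 30 mm).
- knob_grip (a point): Centre of the plain round black knob, at the height to grip: 38 mm diameter, 30 mm tall (top 14 mm above this point), axis vertical, no marks, on a 92 x 94 mm green housing whose top is 27 mm below. Axes as the magazine (do not turn with the knob). Turns with a light even drag, about 0.1 N m. The notch lies 0.4 to 1.4 rad clockwise (from above) of where the knob starts.
- knob_axis (a point): Point on the knob's axis at the housing's top. In the notch: over about 0.15 rad before its centre the knob pulls ahead by itself (torque dip of about 0.2 N m), past the centre it resists with 0.3 to 0.7 N m over a similar angle; forced further it climbs out and the stop goes down. Let go within 0.08 rad of the centre it centres itself. End stop 1.4 rad beyond the notch; it can be turned back.
- arbor_plain: Loose plain steel cylinder, 18 mm diameter, 70 mm long, 140 g. Origin at mid-axis; x is its axis. Lies on the bench at first (axis 9 mm above it).
- arbor_waisted: Loose steel spool, 70 mm long: two end drums 18 mm in diameter and 20 mm long, waist between them 10 mm in diameter and 30 mm long, 100 g. Origin at mid-axis; x is its axis. Lies on the bench.
- arbor_stub: Loose steel roller, 70 mm long overall: middle drum 18 mm in diameter and 44 mm long, with stub shafts 8 mm in diameter and 13 mm long at both ends, 100 g. Origin at mid-axis; x is its axis. Lies on the bench.
- yoyo: Bystander: faded blue wooden yo-yo lying flat, 56 mm in diameter, 37 mm tall; origin under its centre.
- bearing: Bystander: brass bearing ring lying flat, 32 mm outside diameter, 10 mm tall; origin under its centre.
- tool_handle: Bystander: dark bakelite tool handle lying along its x, 100 mm long, about 30 mm thick; origin under its middle.
- screwdriver: Bystander: screwdriver lying along its x, about 200 mm long.
- oil_jar: Bystander: small amber jar, 52 mm in diameter, 70 mm tall; origin under its centre.
- gauge_block: Bystander: copper vise-jaw block 50 x 30 x 20 mm; origin under its centre.
There are look-alikes about, which are no part of the job. Leave any brown look-alike of the arbor_plain alone.

How it is judged:
By the outcome, as a careful person would: the job done as asked, in the order asked, and still so for the second after the job is handed in, with the robot touching nothing.
It also fails if it takes over 72 s, if anything falls off the work surface, if the arm or the gripper's body presses on something with over 40 N, if the wrist force passes 120 N, or if a joint passes its speed limit or range.

## Robot

A 6-joint arm with a two-finger parallel gripper is mounted at the origin on the work surface. World frame = base frame: x ahead of the robot, y to its left, z up, the work surface at z = 0. Lengths are in m, angles in rad, forces in N, time in s.
With the tool pointing down it reaches from about 0.4 to 0.825 m from the base axis. Payload 7 kg.
Tool frame: the origin (TCP) lies on the centre line of the jaws, within the pads' length; the fingertips stand 8 mm ahead of it and the grasp point (between the pads) lies 11 mm behind it; x points along the fingers, y is the direction in which the jaws open and shut, and the axes are right-handed (so a half turn about x gives the same grasp; the last joint's range is limited). The gripper opens to 88 mm and grips with 3 to 60 N. Pads are 19 mm wide; open, the fingers measure 130 mm over their backs; the gripper's body (78 mm by 193 mm) begins 47 mm behind the grasp point.
Start: joints at [-0.84, 0.359, 0.012, 0, -1.224, -0.288], TCP at [0.289, -0.61, 0.235] pointing down, gripper open.
Joint ranges: [-3.07, 3.07], [-1.43, 2.12], [-1.02, 1.25], [-3.03, 1.67], [-3.05, -0], [-3.03, 3.03]. Speed limits (rad/s): [2.39, 2.39, 3.01, 3.14, 3.14, 3.14].

## Interface

Orientations are given as a 3x3 rotation matrix whose columns are the frame's x, y, z axes.
In Python, from rig import * gives the robot as it stands.
- The arm moves only by the tool arm_command, never from a script. Its argument "series" is one flat list of numbers, 7 for each row, row after row: the shift along the tool's x, y, z in cm, then the turn, a rotation vector about the tool's x, y, z in rad, then the finger opening in cm, from 0 to 8.76. A call has 1 to 8 rows; each row shifts and turns the commanded pose from where the row before left it, along the tool's axes as they then stand; what a row does not reach is not made up. A row lasts 1/12 s, in which the tool goes at most 41.7 mm and 7.16 degrees, less where a joint would pass 70% of its speed; a pose out of reach is approached as far as the arm can. A call with a gripper value outside its range is refused whole. The fingers move at their own pace and stop on an object; "grip_force" is the grip in N (left out, the last holds). Time passes only in rows, so rows that do not move let the fingers close. It gives the time, the measured TCP pose, the force and the opening at its end, in the units of the state.
- read_state(): the state, without advancing time (a new reading comes with each control period).
- camera(name): name is "side" or "top" or "wrist"; returns (picture, depth): 400x640x3 uint8, red, green, blue; 400x640 float32, m along the optical axis (not along the pixel's ray), 0 where there is no reading.
- camera_info(name): a dict with "fov_y" (degrees; the focal length in pixels is half the picture's height over the tangent of half this angle, whatever the lens; pixels are square), "cx", "cy" (the principal point, pixels), "rvec" (rotation vector, rad) and "tvec" (3), from world to camera coordinates, as OpenCV has them; the wrist camera has in their place "tool_from_camera" (4x4, takes a point from camera to tool coordinates, whose origin is the TCP and whose axes are the tool frame's). Camera axes: x right, y down, z forward; pixel columns grow to the right and rows downward; lengths in m; the calibration is good to about 2 mm. The wrist camera is an equidistant fisheye: a pixel r from the principal point sees the ray r / f radians off the axis. A picture is of the moment at which its call begins: read the wrist's pose just before it. camera_info takes no time and is no camera call.
- close_job(): hands the job in, once; it reports no verdict.
The state is a dict: "clock": time; "joint_positions": joint angles; "joint_vel": joint speeds; "joint_efforts": joint torques, N m; "eef_pos": TCP position; "ee_rot": TCP orientation; "wrist_force": force on the tool from outside, world axes, zero at the start; "moment": the same for the moment, N m; "grip_width": opening from 0.0 (shut) to 1.0 (fully open).
Only numpy, scipy, OpenCV 4.12 (cv2) and the standard library are available. Lean on these libraries where they do the work, as an engineer would, in place of code of your own. Each camera call takes 0.05 s, during which the arm holds its last target.

## Working session

There is one attempt and no reset: what is moved stays moved. The work goes in short steps, Python scripts to look and compute and a tool call to move; the robot and the scene stay as the last step left them, time stands still between calls to the robot, and variables do not carry over. Pictures are saved under pics/ and viewed, and the job is handed in when it is done.

Besides the shell and the picture viewer there is one more tool, called after "Emit:" by a JSON object that holds its "api" and its "payload". arm_command: Moves the arm, as the interface text tells. Its arguments: {"type":"object","properties":{"series":{"type":"array"},"grip_force":{"type":"number"}},"required":["series"]}

```bash
mkdir -p pics; ls; cat > h.py <<'E'
from rig import *
import numpy as np, cv2
def cam(n,tag):
    s=read_state()
    p,d=camera(n); cv2.imwrite(f'pics/{tag}.png',p[:,:,::-1]); np.savez(f'{tag}.npz',p=p,d=d,pos=s['eef_pos'],R=s['ee_rot']); return p,d
def ray_world(n,u,v,z=None,depth=None):
    i=camera_info(n); f=200/np.tan(np.radians(i['fov_y']/2))
    R=cv2.Rodrigues(np.array(i['rvec']))[0]; t=np.array(i['tvec']).ravel()
    r=np.array([(u-i['cx'])/f,(v-i['cy'])/f,1.]); o=-R.T@t; w=R.T@r
    if depth is not None: return o+w*depth
    return o+w*(z-o[2])/w[2]
E
python3 - <<'E'
from h import *
print(read_state())
for n in ['side','top','wrist']:
    print(n,camera_info(n)); cam(n,n+'0')
print(read_state()['clock'])
E
```

```text
pics
{'clock': 0.0, 'joint_positions': array([-8.39907898e-01,  3.59371046e-01,  1.10806925e-02, -3.67248726e-04,
       -1.22411826e+00, -2.88100951e-01]), 'joint_vel': array([ 9.39682605e-04, -7.10747948e-04,  1.25029709e-03,  1.23405551e-03,
        5.38588689e-05, -1.12994561e-03]), 'joint_efforts': array([ 8.72300570e-04, -5.82718885e+01,  2.93068010e+01,  6.99769601e+00,
        6.82326776e-03, -1.58555595e-04]), 'eef_pos': array([ 0.28898879, -0.60948132,  0.23363935]), 'ee_rot': array([[-8.19057590e-04, -4.28346106e-01,  9.03614377e-01],
       [ 1.43102644e-03,  9.03613253e-01,  4.28346870e-01],
       [-9.99998641e-01,  1.64393682e-03, -1.27136690e-04]]), 'wrist_force': array([-0.64474569,  0.07080554, -0.50893206]), 'moment': array([-0.00606674, -0.02050767, -0.04280635]), 'grip_width': 1.0015547427933624}
side {'fov_y': 44.2171490501392, 'cx': 327.40708281569727, 'cy': 197.00368873399162, 'rvec': array([ 0.66831418, -2.59549218,  1.14872694]), 'tvec': array([0.49766789, 0.20820839, 1.08838682])}
top {'fov_y': 43.8236979154952, 'cx': 327.5659043217681, 'cy': 197.91021970619965, 'rvec': array([ 2.15607277, -2.15706908,  0.1241041 ]), 'tvec': array([0.06193162, 0.56893784, 1.39338849])}
wrist {'fov_y': 65.70646984690485, 'cx': 318.30309895401894, 'cy': 201.8239546378943, 'tool_from_camera': array([[-7.06712420e-06, -2.70860025e-01,  9.62618744e-01,
        -1.49391658e-01],
       [ 9.99999174e-01, -1.23914653e-03, -3.41327389e-04,
        -4.05120763e-04],
       [ 1.28527762e-03,  9.62617947e-01,  2.70859810e-01,
        -7.17427589e-02],
       [ 0.00000000e+00,  0.00000000e+00,  0.00000000e+00,
         1.00000000e+00]])}
0.15
```

View pics/top0.png

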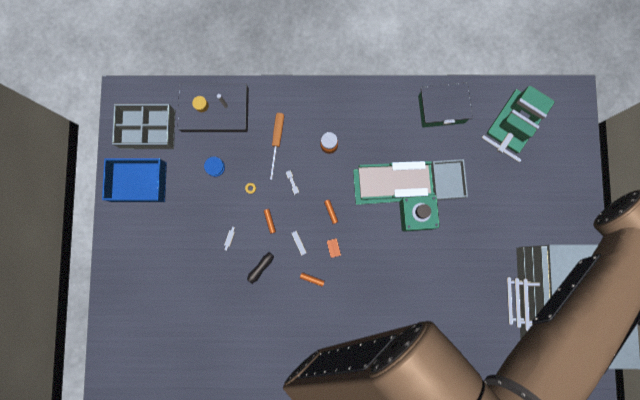

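View pics/side0.png

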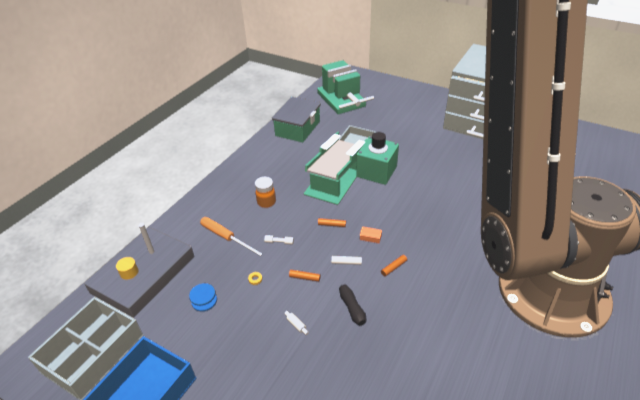

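View pics/wrist0.png

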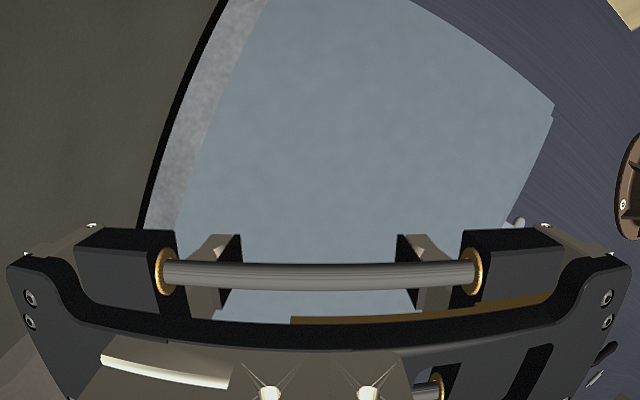

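Top view: the magazine is at about (395,182) with the knob at (422,212). The waisted arbor is at (292,182), the plain steel one at (299,243) and the stub one at (230,238). I'll enlarge these for accurate pixels.

```bash
python3 - <<'E'
import cv2
p=cv2.imread('pics/top0.png')
cv2.imwrite('pics/c1.png',cv2.resize(p[165:265,215:315],None,fx=6,fy=6,interpolation=cv2.INTER_CUBIC))
cv2.imwrite('pics/c2.png',cv2.resize(p[150:240,345:475],None,fx=6,fy=6,interpolation=cv2.INTER_CUBIC))
p=cv2.imread('pics/side0.png')
cv2.imwrite('pics/c3.png',cv2.resize(p[120:210,295:410],None,fx=6,fy=6,interpolation=cv2.INTER_CUBIC))
E
```

```text
(no output)
```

View pics/c1.png

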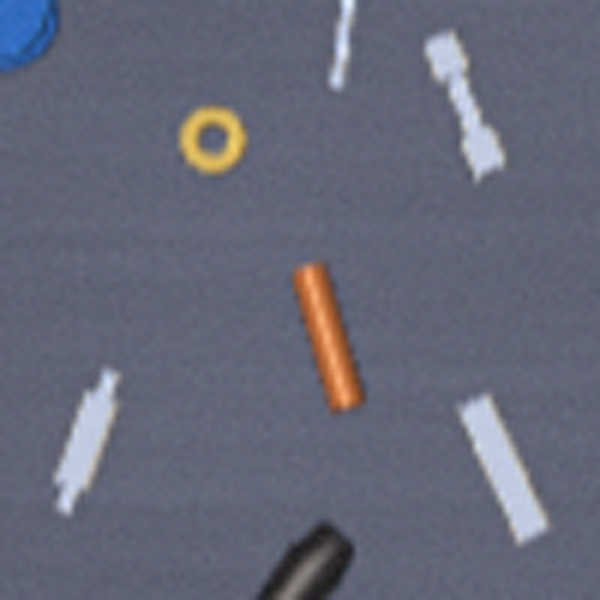

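View pics/c2.png

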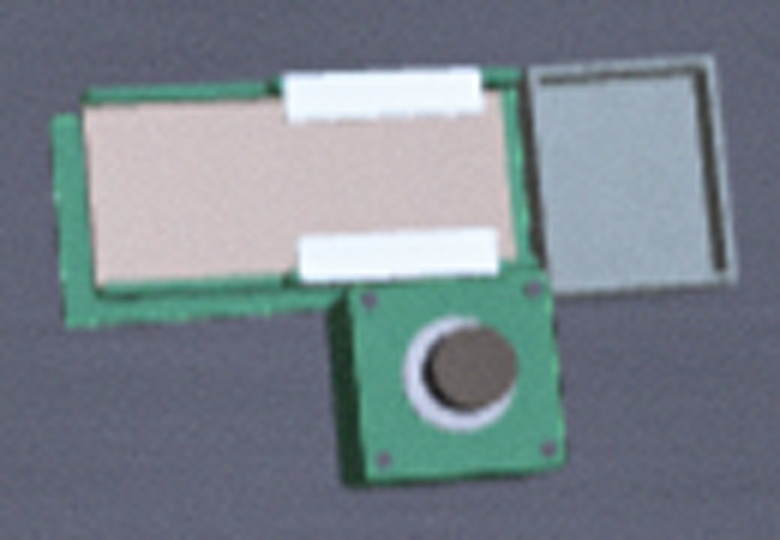

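View pics/c3.png

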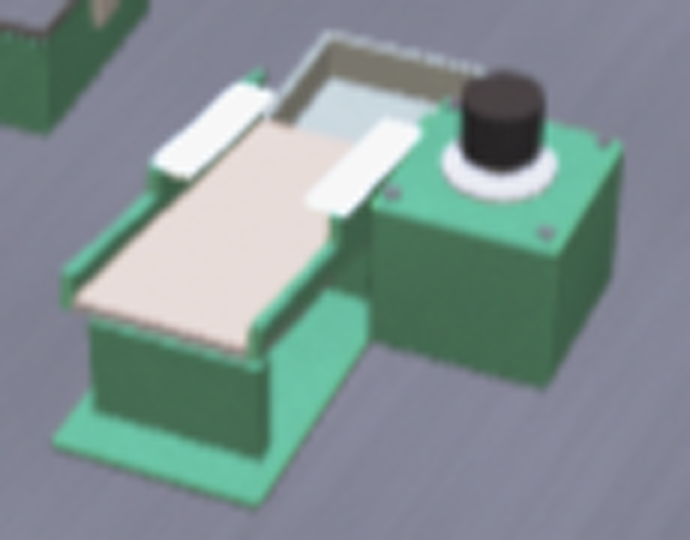

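```bash
python3 - <<'E'
from h import *
d=np.load('top0.npz')['d']; ds=np.load('side0.npz')['d']
def c1(x,y):return (215+(x+.5)/6-.5,165+(y+.5)/6-.5)
def c2(x,y):return (345+(x+.5)/6-.5,150+(y+.5)/6-.5)
print('knob depth',ray_world('top',*c2(472,366),depth=np.median(d[208:215,420:427])), 'housing',ray_world('top',*c2(370,380),depth=np.median(d[211:216,405:409])))
def show(n,a,b,f,z):
    A=ray_world('top',*f(*a),z=z);B=ray_world('top',*f(*b),z=z)
    print(n,((A+B)/2).round(4),'len',np.linalg.norm(A-B).round(4),'yaw',np.arctan2(*(B-A)[[1,0]]).round(3),A[:2].round(4),B[:2].round(4))
show('plain',(476,400),(532,538),c1,.013)
show('waist',(442,42),(487,172),c1,.013)
show('stub',(111,374),(64,510),c1,.011)
show('upper floor',(84,106),(98,285),c2,.0832)
show('left edge z83 to low',(84,106),(502,92),c2,.0832)
A=ray_world('top',*c2(84,106),z=.0832);B=ray_world('top',*c2(502,92),z=.048);print('edge',np.linalg.norm(A-B),np.arctan2(*(A-B)[[1,0]]))
# floor depth points
for x,y in [(120,190),(200,190),(280,190),(400,180)]:
    u,v=c2(x,y); print('floor',ray_world('top',u,v,depth=d[int(round(v)),int(round(u))]).round(4))
print('bench',ray_world('top',300,215,depth=d[215,300]))
for n,x,y in [('knobtop',502,97)]:
    u=295+(x+.5)/6-.5;v=120+(y+.5)/6-.5
    dd=ds[int(round(v)),int(round(u))];print(n,ray_world('side',u,v,depth=dd), ray_world('side',u,v,z=.13))
E
```

```text
knob depth [ 0.52352831 -0.1948356   0.12594939] housing [ 0.5210784  -0.15567436  0.08413579]
plain [0.4414 0.1455 0.013 ] len 0.0716 yaw -2.749 [0.4745 0.1592] [0.4084 0.1318]
waist [0.6174 0.1659 0.013 ] len 0.068 yaw -2.804 [0.6495 0.1772] [0.5854 0.1547]
stub [0.4545 0.3466 0.011 ] len 0.0688 yaw 2.829 [0.4872 0.336 ] [0.4218 0.3572]
upper floor [ 0.6073 -0.0282  0.0832] len 0.0842 yaw -3.072 [ 0.6493 -0.0252] [ 0.5653 -0.0311]
left edge z83 to low [ 0.6525 -0.1225  0.0832] len 0.1946 yaw -1.538 [ 0.6493 -0.0252] [ 0.6556 -0.2198]
edge 0.20501887743729927 1.6353682694088758
floor [ 0.6101 -0.0418  0.0807]
floor [ 0.6114 -0.0798  0.0717]
floor [ 0.6117 -0.1174  0.0701]
floor [ 0.619  -0.1764  0.0534]
bench [0.52268786 0.14259439 0.00091678]
knobtop [ 0.52257272 -0.19834133  0.12401877] [ 0.51919156 -0.19042031  0.13      ]
```

```bash
cat >> h.py <<'E'
from scipy.linalg import logm,expm
from scipy.spatial.transform import Rotation as Ro
def Rt(yaw,tilt=0,tiltyaw=0):
    """tool down, tool y at yaw; then tilted about horizontal axis at tiltyaw"""
    x=np.array([0,0,-1.]);y=np.array([np.cos(yaw),np.sin(yaw),0]);R=np.c_[x,y,np.cross(x,y)]
    return Ro.from_rotvec(tilt*np.array([np.cos(tiltyaw),np.sin(tiltyaw),0])).as_matrix()@R
def plan(p,R,N,start=None):
    s=read_state(); T=np.eye(4); T[:3,:3]=s['ee_rot'];T[:3,3]=s['eef_pos']
    if start is not None: T[:3,:3]=start[1];T[:3,3]=start[0]
    G=np.eye(4);G[:3,:3]=R;G[:3,3]=p
    U,_,V=np.linalg.svd(T[:3,:3]);T[:3,:3]=U@V
    D=expm(np.real(logm(np.linalg.inv(T)@G))/N)
    print(N,'rows of',(D[:3,3]*100).round(3),Ro.from_matrix(D[:3,:3]).as_rotvec().round(4),'|cm|',np.linalg.norm(D[:3,3]*100).round(2),'deg',np.degrees(np.linalg.norm(Ro.from_matrix(D[:3,:3]).as_rotvec())).round(2))
def st():
    s=read_state();print('t',round(s['clock'],2),'p',s['eef_pos'].round(4),'F',s['wrist_force'].round(1),'M',s['moment'].round(3),'g',round(s['grip_width'],3),'yaw',np.arctan2(s['ee_rot'][1,1],s['ee_rot'][0,1]).round(4),'q',s['joint_positions'].round(2))
E
python3 - <<'E'
from h import *
s=read_state()
plan([.5235,-.195,.2336],s['ee_rot'],12)
E
```

```text
12 rows of [0.005 2.285 3.246] [0. 0. 0.] |cm| 3.97 deg 0.0
```

Emit:
{"api": "arm_command", "payload": {"series": [0,2.285,3.245,0,0,0,7,0,2.285,3.245,0,0,0,7,0,2.285,3.245,0,0,0,7,0,2.285,3.245,0,0,0,7,0,2.285,3.245,0,0,0,7,0,2.285,3.245,0,0,0,7]}}

```text
clock: 0.65
eef_pos: [0.4068, -0.4008, 0.2344]
ee_rot: [[-0.0, -0.428, 0.904], [0.0, 0.904, 0.428], [-1.0, 0.0, -0.0]]
wrist_force: [1.2, -1.0, 0.8]
grip_width: 0.799
```

Emit:
{"api": "arm_command", "payload": {"series": [0,2.285,3.245,0,0,0,7,0,2.285,3.245,0,0,0,7,0,2.285,3.245,0,0,0,7,0,2.285,3.245,0,0,0,7,0,2.285,3.245,0,0,0,7,0,2.285,3.245,0,0,0,7,1,0,0,0,0,0,6.5,0,0,0,0,0,0,6.5]}}

```text
clock: 1.32
eef_pos: [0.5236, -0.1931, 0.2229]
ee_rot: [[-0.002, -0.431, 0.902], [0.001, 0.902, 0.431], [-1.0, 0.002, -0.002]]
wrist_force: [-1.0, 0.3, -0.6]
grip_width: 0.748
```

```bash
python3 - <<'E'
from h import *
st(); cam('wrist','w1'); cam('top','top1'); cam('side','side1')
E
```

```text
t 1.32 p [ 0.5236 -0.1931  0.2229] F [-1.   0.3 -0.6] M [0.013 0.162 0.009] g 0.748 yaw 2.0169 q [-0.    0.18 -0.26 -0.   -1.13 -1.12]
```

View pics/w1.png

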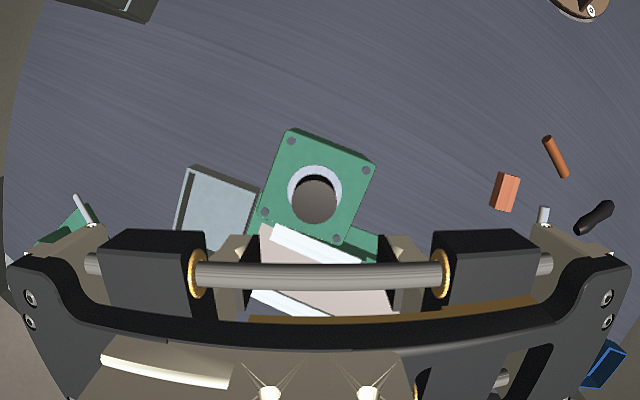

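View pics/side1.png

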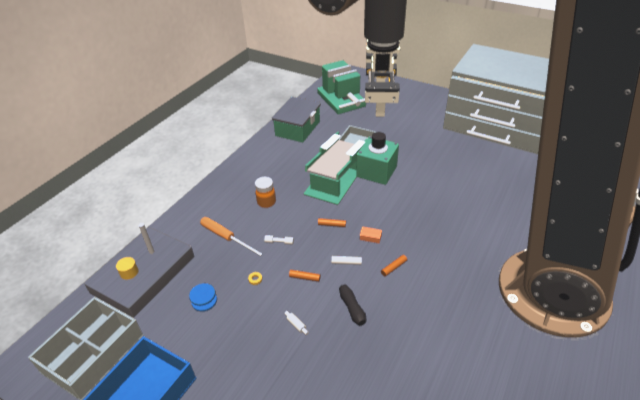

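Wrist view: the knob top is centred near (316,200). The gripper sits above the knob in the side view, and nothing is disturbed. I'll locate the knob from the wrist image too.

```bash
cat >> h.py <<'E'
def wray(tag,u,v,z):
    d=np.load(tag+'.npz'); i=camera_info('wrist'); f=200/np.tan(np.radians(i['fov_y']/2))
    a=np.array([u-i['cx'],v-i['cy']]); r=np.linalg.norm(a); th=r/f
    c=np.r_[a/r*np.sin(th),np.cos(th)]; M=np.array(i['tool_from_camera'])
    w=d['R']@M[:3,:3]@c; o=d['pos']+d['R']@M[:3,3]
    return o+w*(z-o[2])/w[2]
E
python3 - <<'E'
from h import *
p=cv2.imread('pics/w1.png')
cv2.imwrite('pics/w1c.png',cv2.resize(p[150:250,250:390],None,fx=5,fy=5,interpolation=cv2.INTER_CUBIC))
E
```

```text
(no output)
```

View pics/w1c.png

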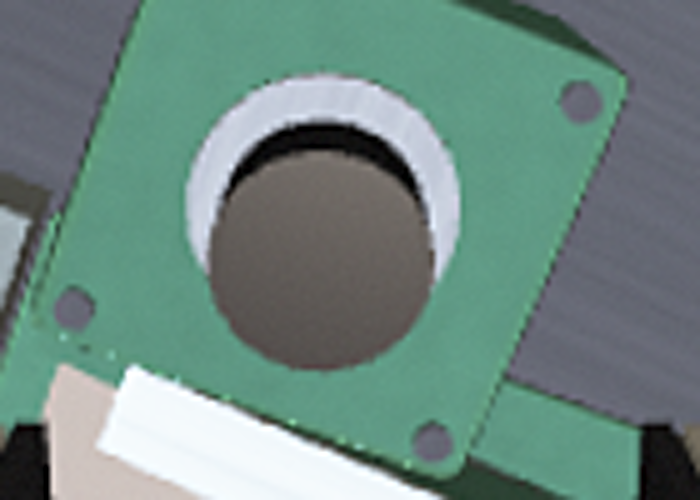

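```bash
python3 - <<'E'
from h import *
c=wray('w1',250+321.5/5-.4,150+260/5-.4,.125); print(c)
for e in [(209,260),(434,260),(321,150),(321,370)]: print(wray('w1',250+e[0]/5-.4,150+e[1]/5-.4,.125))
k=wray('w1',250+323/5-.4,150+208/5-.4,.085);print('ring',k)
s=read_state()
plan([*(np.array([.5235,-.195])+c[:2])/2,.101],s['ee_rot'],5)
E
```

```text
[ 0.52305803 -0.19777057  0.125     ]
[ 0.5311005  -0.21466482  0.125     ]
[ 0.51502951 -0.18090721  0.125     ]
[ 0.50627244 -0.20578977  0.125     ]
[ 0.5406012  -0.18959123  0.125     ]
ring [ 0.52390233 -0.19758774  0.085     ]
5 rows of [ 2.471e+00 -1.200e-02  1.000e-03] [0. 0. 0.] |cm| 2.47 deg 0.0
```

Emit:
{"api": "arm_command", "payload": {"series": [3,-0.06,0,0,0,0,6.5,3,0,0,0,0,0,6.5,3,0,0,0,0,0,6.5,2.2,0,0,0,0,0,6.5,1.1,0,0,0,0,0,6.5,0,0,0,0,0,0,6], "grip_force": 15}}

```text
clock: 1.97
eef_pos: [0.5219, -0.1968, 0.0995]
ee_rot: [[-0.004, -0.427, 0.904], [0.0, 0.904, 0.427], [-1.0, 0.002, -0.004]]
wrist_force: [0.2, -0.1, 0.2]
grip_width: 0.712
```

```bash
python3 - <<'E'
from h import *
st()
E
```

```text
t 1.97 p [ 0.5219 -0.1968  0.0995] F [ 0.2 -0.1  0.2] M [-0.003  0.052  0.011] g 0.712 yaw 2.0115 q [-0.01  0.3  -0.42 -0.   -0.86 -1.12]
```

Close on the knob.

Emit:
{"api": "arm_command", "payload": {"series": [0,0,0,0,0,0,4.5,0,0,0,0,0,0,4,0,0,0,0,0,0,3.5,0,0,0,0,0,0,3,0,0,0,0,0,0,2,0,0,0,0,0,0,2,0,0,0,0,0,0,2], "grip_force": 15}}

```text
clock: 2.55
eef_pos: [0.525, -0.1965, 0.103]
ee_rot: [[0.003, -0.429, 0.903], [-0.001, 0.903, 0.429], [-1.0, -0.002, 0.002]]
wrist_force: [0.5, -4.4, 6.1]
grip_width: 0.434
```

```bash
python3 - <<'E'
from h import *
st()
E
```

```text
t 2.55 p [ 0.525  -0.1965  0.103 ] F [ 0.5 -4.4  6.1] M [-1.705 -0.142 -0.09 ] g 0.434 yaw 2.0142 q [-0.01  0.29 -0.42  0.   -0.86 -1.12]
```

Emit:
{"api": "arm_command", "payload": {"series": [0,0,0,0.04,0,0,2,0,0,0,0.05,0,0,2,0,0,0,0.05,0,0,2,0,0,0,0.05,0,0,2]}}

```text
clock: 2.88
eef_pos: [0.5252, -0.1969, 0.103]
ee_rot: [[0.003, -0.249, 0.969], [-0.002, 0.969, 0.249], [-1.0, -0.002, 0.002]]
wrist_force: [1.1, -8.5, 4.8]
grip_width: 0.432
```

```bash
python3 - <<'E'
from h import *
st()
E
```

```text
t 2.88 p [ 0.5252 -0.1969  0.103 ] F [ 1.1 -8.5  4.8] M [-3.032 -0.477  0.174] g 0.432 yaw 1.8222 q [-0.01  0.29 -0.42  0.   -0.86 -1.31]
```

Emit:
{"api": "arm_command", "payload": {"series": [0,0,0,0.03,0,0,2,0,0,0,0.03,0,0,2,0,0,0,0.03,0,0,2]}}

```text
clock: 3.13
eef_pos: [0.5252, -0.1971, 0.103]
ee_rot: [[0.003, -0.162, 0.987], [-0.002, 0.987, 0.162], [-1.0, -0.003, 0.002]]
wrist_force: [2.0, -10.1, 4.2]
grip_width: 0.429
```

```bash
python3 - <<'E'
from h import *
st()
E
```

```text
t 3.13 p [ 0.5252 -0.1971  0.103 ] F [  2.  -10.1   4.2] M [-3.468 -0.581  0.092] g 0.429 yaw 1.7332 q [-0.01  0.29 -0.42  0.   -0.86 -1.4 ]
```

Emit:
{"api": "arm_command", "payload": {"series": [0,-0.1,0,0,0,0,2,0,0,0,0.03,0,0,2,0,0,0,0.03,0,0,2]}}

```text
clock: 3.38
eef_pos: [0.5252, -0.1974, 0.103]
ee_rot: [[0.003, -0.102, 0.995], [-0.001, 0.995, 0.102], [-1.0, -0.001, 0.003]]
wrist_force: [0.9, -5.1, 6.3]
grip_width: 0.432
```

```bash
python3 - <<'E'
from h import *
st()
E
```

```text
t 3.38 p [ 0.5252 -0.1974  0.103 ] F [ 0.9 -5.1  6.3] M [-1.79  -0.216  0.077] g 0.432 yaw 1.6731 q [-0.01  0.29 -0.42  0.   -0.86 -1.46]
```

Emit:
{"api": "arm_command", "payload": {"series": [0,0,0,0.03,0,0,2,0,0,0,0.03,0,0,2]}}

```text
clock: 3.55
eef_pos: [0.5252, -0.1975, 0.103]
ee_rot: [[0.003, -0.042, 0.999], [-0.001, 0.999, 0.042], [-1.0, -0.001, 0.003]]
wrist_force: [1.3, -5.6, 5.9]
grip_width: 0.432
```

```bash
python3 - <<'E'
from h import *
st()
E
```

```text
t 3.55 p [ 0.5252 -0.1975  0.103 ] F [ 1.3 -5.6  5.9] M [-2.216 -0.317  0.104] g 0.432 yaw 1.6131 q [-0.01  0.29 -0.42  0.   -0.86 -1.52]
```

Emit:
{"api": "arm_command", "payload": {"series": [0,0,0,0.025,0,0,2,0,0,0,0.025,0,0,2]}}

```text
clock: 3.72
eef_pos: [0.5253, -0.1977, 0.103]
ee_rot: [[0.003, 0.007, 1.0], [-0.002, 1.0, -0.007], [-1.0, -0.002, 0.003]]
wrist_force: [1.0, -7.4, 5.6]
grip_width: 0.427
```

```bash
python3 - <<'E'
from h import *
st()
E
```

```text
t 3.72 p [ 0.5253 -0.1977  0.103 ] F [ 1.  -7.4  5.6] M [-2.423 -0.367  0.113] g 0.427 yaw 1.5633 q [-0.01  0.29 -0.42  0.   -0.86 -1.57]
```

Emit:
{"api": "arm_command", "payload": {"series": [0,-0.1,0,0.025,0,0,2,0,0,0,0.025,0,0,2]}}

```text
clock: 3.88
eef_pos: [0.5252, -0.1979, 0.103]
ee_rot: [[0.003, 0.058, 0.998], [-0.0, 0.998, -0.058], [-1.0, -0.0, 0.003]]
wrist_force: [-0.1, -0.4, 7.3]
grip_width: 0.428
```

```bash
python3 - <<'E'
from h import *
st()
E
```

```text
t 3.88 p [ 0.5252 -0.1979  0.103 ] F [-0.1 -0.4  7.3] M [-0.682 -0.207  0.081] g 0.428 yaw 1.5131 q [-0.01  0.29 -0.41  0.   -0.86 -1.62]
```

Emit:
{"api": "arm_command", "payload": {"series": [0,0,0,0.025,0,0,2,0,0,0,0.025,0,0,2]}}

```text
clock: 4.05
eef_pos: [0.5252, -0.198, 0.103]
ee_rot: [[0.003, 0.107, 0.994], [-0.001, 0.994, -0.107], [-1.0, -0.0, 0.003]]
wrist_force: [-0.0, -2.7, 6.9]
grip_width: 0.431
```

```bash
python3 - <<'E'
from h import *
st()
E
```

```text
t 4.05 p [ 0.5252 -0.198   0.103 ] F [-0.  -2.7  6.9] M [-1.073 -0.162  0.119] g 0.431 yaw 1.4633 q [-0.01  0.29 -0.41  0.   -0.86 -1.67]
```

Emit:
{"api": "arm_command", "payload": {"series": [0,0,0,0.025,0,0,2,0,0,0,0.025,0,0,2]}}

```text
clock: 4.22
eef_pos: [0.5252, -0.1981, 0.103]
ee_rot: [[0.003, 0.157, 0.988], [-0.001, 0.988, -0.157], [-1.0, -0.0, 0.003]]
wrist_force: [0.1, -4.0, 7.1]
grip_width: 0.429
```

```bash
python3 - <<'E'
from h import *
st()
E
```

```text
t 4.22 p [ 0.5252 -0.1981  0.103 ] F [ 0.1 -4.   7.1] M [-1.262 -0.216 -0.007] g 0.429 yaw 1.4134 q [-0.01  0.29 -0.41  0.   -0.86 -1.72]
```

Emit:
{"api": "arm_command", "payload": {"series": [0,0,0,0.03,0,0,2]}}

```text
clock: 4.3
eef_pos: [0.5252, -0.1982, 0.103]
ee_rot: [[0.003, 0.186, 0.982], [-0.001, 0.982, -0.186], [-1.0, -0.0, 0.003]]
wrist_force: [1.2, -4.6, 6.6]
grip_width: 0.431
```

```bash
python3 - <<'E'
from h import *
st()
E
```

```text
t 4.3 p [ 0.5252 -0.1982  0.103 ] F [ 1.2 -4.6  6.6] M [-1.501 -0.243  0.094] g 0.431 yaw 1.3834 q [-0.01  0.29 -0.41  0.   -0.86 -1.75]
```

Emit:
{"api": "arm_command", "payload": {"series": [0,0,0,0.03,0,0,2]}}

```text
clock: 4.38
eef_pos: [0.5252, -0.1983, 0.103]
ee_rot: [[0.003, 0.216, 0.976], [-0.001, 0.976, -0.216], [-1.0, -0.001, 0.003]]
wrist_force: [-0.1, -5.0, 6.9]
grip_width: 0.432
```

```bash
python3 - <<'E'
from h import *
st()
E
```

```text
t 4.38 p [ 0.5252 -0.1983  0.103 ] F [-0.1 -5.   6.9] M [-1.708 -0.188  0.092] g 0.432 yaw 1.3532 q [-0.01  0.29 -0.41  0.   -0.86 -1.78]
```

Emit:
{"api": "arm_command", "payload": {"series": [0,0,0,0.02,0,0,2,0,0,0,0.02,0,0,2]}}

```text
clock: 4.55
eef_pos: [0.5251, -0.1984, 0.103]
ee_rot: [[0.003, 0.254, 0.967], [-0.001, 0.967, -0.254], [-1.0, -0.001, 0.003]]
wrist_force: [0.5, -4.8, 6.5]
grip_width: 0.427
```

```bash
python3 - <<'E'
from h import *
st()
E
```

```text
t 4.55 p [ 0.5251 -0.1984  0.103 ] F [ 0.5 -4.8  6.5] M [-1.859 -0.169  0.143] g 0.427 yaw 1.3135 q [-0.01  0.29 -0.41  0.   -0.86 -1.82]
```

Emit:
{"api": "arm_command", "payload": {"series": [0,0,0,0.02,0,0,2,0,0,0,0.02,0,0,2]}}

```text
clock: 4.72
eef_pos: [0.5251, -0.1985, 0.103]
ee_rot: [[0.003, 0.293, 0.956], [-0.001, 0.956, -0.293], [-1.0, -0.001, 0.003]]
wrist_force: [0.8, -5.0, 7.3]
grip_width: 0.429
```

```bash
python3 - <<'E'
from h import *
st()
E
```

```text
t 4.72 p [ 0.5251 -0.1985  0.103 ] F [ 0.8 -5.   7.3] M [-2.042 -0.17   0.12 ] g 0.429 yaw 1.2736 q [-0.01  0.29 -0.41  0.   -0.86 -1.86]
```

Emit:
{"api": "arm_command", "payload": {"series": [0,0,0,0.02,0,0,2,0,0,0,0.02,0,0,2]}}

```text
clock: 4.88
eef_pos: [0.5251, -0.1986, 0.103]
ee_rot: [[0.003, 0.331, 0.944], [-0.001, 0.944, -0.331], [-1.0, -0.001, 0.003]]
wrist_force: [-0.1, -6.1, 6.5]
grip_width: 0.431
```

```bash
python3 - <<'E'
from h import *
st()
E
```

```text
t 4.88 p [ 0.5251 -0.1986  0.103 ] F [-0.1 -6.1  6.5] M [-2.259 -0.126  0.11 ] g 0.431 yaw 1.2336 q [-0.01  0.29 -0.41  0.   -0.86 -1.9 ]
```

Emit:
{"api": "arm_command", "payload": {"series": [0,-0.05,0,0.02,0,0,2,0,0,0,0.02,0,0,2]}}

```text
clock: 5.05
eef_pos: [0.5251, -0.1987, 0.103]
ee_rot: [[0.003, 0.368, 0.93], [-0.001, 0.93, -0.368], [-1.0, 0.0, 0.003]]
wrist_force: [0.5, -5.0, 6.5]
grip_width: 0.431
```

```bash
python3 - <<'E'
from h import *
st()
E
```

```text
t 5.05 p [ 0.5251 -0.1987  0.103 ] F [ 0.5 -5.   6.5] M [-1.563 -0.179  0.021] g 0.431 yaw 1.1934 q [-0.01  0.29 -0.41  0.   -0.86 -1.94]
```

Emit:
{"api": "arm_command", "payload": {"series": [0,0,0,0.02,0,0,2,0,0,0,0.02,0,0,2]}}

```text
clock: 5.22
eef_pos: [0.525, -0.1988, 0.103]
ee_rot: [[0.003, 0.405, 0.914], [-0.001, 0.914, -0.405], [-1.0, 0.0, 0.003]]
wrist_force: [0.6, -4.6, 6.4]
grip_width: 0.429
```

```bash
python3 - <<'E'
from h import *
st()
E
```

```text
t 5.22 p [ 0.525  -0.1988  0.103 ] F [ 0.6 -4.6  6.4] M [-1.762 -0.17   0.185] g 0.429 yaw 1.1536 q [-0.01  0.29 -0.41  0.   -0.86 -1.98]
```

Emit:
{"api": "arm_command", "payload": {"series": [0,0,0,0.02,0,0,2,0,0,0,0.02,0,0,2]}}

```text
clock: 5.38
eef_pos: [0.5249, -0.1989, 0.103]
ee_rot: [[0.002, 0.441, 0.897], [-0.001, 0.897, -0.441], [-1.0, -0.0, 0.003]]
wrist_force: [0.2, -5.8, 7.2]
grip_width: 0.437
```

```bash
python3 - <<'E'
from h import *
st()
E
```

```text
t 5.38 p [ 0.5249 -0.1989  0.103 ] F [ 0.2 -5.8  7.2] M [-1.946 -0.223  0.091] g 0.437 yaw 1.1137 q [-0.01  0.29 -0.41  0.   -0.86 -2.02]
```

Emit:
{"api": "arm_command", "payload": {"series": [0,0,0,0.02,0,0,2,0,0,0,0.02,0,0,2]}}

```text
clock: 5.55
eef_pos: [0.5249, -0.199, 0.103]
ee_rot: [[0.002, 0.477, 0.879], [-0.001, 0.879, -0.477], [-1.0, -0.0, 0.003]]
wrist_force: [0.1, -5.7, 5.6]
grip_width: 0.432
```

```bash
python3 - <<'E'
from h import *
st()
E
```

```text
t 5.55 p [ 0.5249 -0.199   0.103 ] F [ 0.1 -5.7  5.6] M [-2.221 -0.157 -0.02 ] g 0.432 yaw 1.0735 q [-0.01  0.29 -0.41  0.   -0.86 -2.06]
```

Emit:
{"api": "arm_command", "payload": {"series": [0,0,0,0.02,0,0,2,0,0,0,0.02,0,0,2]}}

```text
clock: 5.72
eef_pos: [0.5248, -0.1991, 0.103]
ee_rot: [[0.002, 0.512, 0.859], [-0.001, 0.859, -0.512], [-1.0, -0.0, 0.003]]
wrist_force: [0.4, -7.2, 7.0]
grip_width: 0.43
```

```bash
python3 - <<'E'
from h import *
st()
E
```

```text
t 5.72 p [ 0.5248 -0.1991  0.103 ] F [ 0.4 -7.2  7. ] M [-2.395 -0.05  -0.032] g 0.43 yaw 1.0333 q [-0.01  0.29 -0.41  0.   -0.86 -2.1 ]
```

Emit:
{"api": "arm_command", "payload": {"series": [0,0,0,0.02,0,0,2,0,0,0,0.02,0,0,2]}}

```text
clock: 5.88
eef_pos: [0.5248, -0.1992, 0.103]
ee_rot: [[0.002, 0.546, 0.838], [-0.002, 0.838, -0.546], [-1.0, -0.0, 0.003]]
wrist_force: [0.2, -6.8, 6.9]
grip_width: 0.427
```

```bash
python3 - <<'E'
from h import *
st()
E
```

```text
t 5.88 p [ 0.5248 -0.1992  0.103 ] F [ 0.2 -6.8  6.9] M [-2.541 -0.004 -0.061] g 0.427 yaw 0.9933 q [-0.01  0.29 -0.41  0.   -0.86 -2.14]
```

The torque has gone from about +0.1 to −0.06 N m, so the dip is showing. I'll use finer steps now.

Emit:
{"api": "arm_command", "payload": {"series": [0,0,0,0.02,0,0,2]}}

```text
clock: 5.97
eef_pos: [0.5248, -0.1992, 0.103]
ee_rot: [[0.002, 0.563, 0.827], [-0.002, 0.827, -0.563], [-1.0, -0.0, 0.003]]
wrist_force: [0.5, -6.9, 6.2]
grip_width: 0.43
```

```bash
python3 - <<'E'
from h import *
st(); p,d=cam('top','t2'); st()
E
```

```text
t 5.97 p [ 0.5248 -0.1992  0.103 ] F [ 0.5 -6.9  6.2] M [-2.643 -0.062  0.024] g 0.43 yaw 0.9733 q [-0.01  0.29 -0.41  0.   -0.86 -2.16]
t 6.02 p [ 0.5247 -0.1992  0.103 ] F [-0.3 -7.2  7.2] M [-2.553 -0.117 -0.183] g 0.433 yaw 0.9717 q [-0.01  0.29 -0.41  0.   -0.86 -2.16]
```

Emit:
{"api": "arm_command", "payload": {"series": [0,0,0,0.02,0,0,2]}}

```text
clock: 6.1
eef_pos: [0.5248, -0.1993, 0.103]
ee_rot: [[0.002, 0.578, 0.816], [-0.002, 0.816, -0.578], [-1.0, -0.0, 0.003]]
wrist_force: [-0.2, -7.0, 6.5]
grip_width: 0.427
```

```bash
python3 - <<'E'
from h import *
st(); p,d=cam('side','s2'); st()
E
```

```text
t 6.1 p [ 0.5248 -0.1993  0.103 ] F [-0.2 -7.   6.5] M [-2.701  0.014  0.057] g 0.427 yaw 0.9542 q [-0.01  0.29 -0.41  0.   -0.86 -2.18]
t 6.15 p [ 0.5247 -0.1993  0.103 ] F [-0.7 -7.7  5.8] M [-2.661 -0.02   0.04 ] g 0.428 yaw 0.952 q [-0.01  0.29 -0.41  0.   -0.86 -2.18]
```

View pics/s2.png

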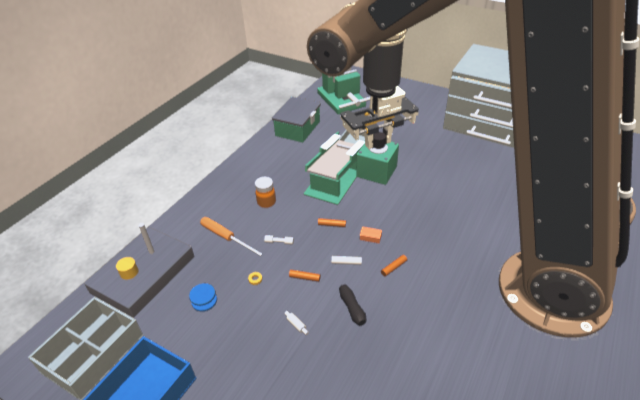

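View pics/t2.png

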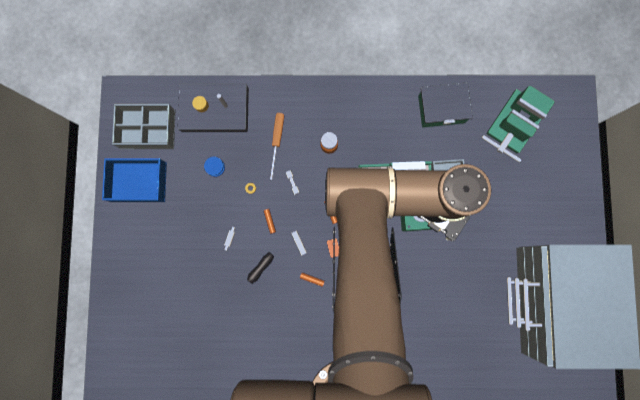

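Emit:
{"api": "arm_command", "payload": {"series": [0,0,0,0.02,0,0,2]}}

```text
clock: 6.23
eef_pos: [0.5247, -0.1993, 0.103]
ee_rot: [[0.002, 0.594, 0.804], [-0.002, 0.804, -0.594], [-1.0, -0.0, 0.003]]
wrist_force: [-0.8, -7.6, 6.4]
grip_width: 0.427
```

```bash
python3 - <<'E'
from h import *
st(); p,d=cam('side','s3'); st()
a=cv2.imread('pics/s2.png');b=cv2.imread('pics/s3.png');c=cv2.imread('pics/side1.png')
f=lambda p:cv2.resize(p[120:200,300:400],None,fx=4,fy=4,interpolation=cv2.INTER_CUBIC)
cv2.imwrite('pics/cmp3.png',np.hstack([f(c),f(b)]))
E
```

```text
t 6.23 p [ 0.5247 -0.1993  0.103 ] F [-0.8 -7.6  6.4] M [-2.682  0.068  0.127] g 0.427 yaw 0.9344 q [-0.01  0.29 -0.42  0.   -0.86 -2.2 ]
t 6.28 p [ 0.5247 -0.1993  0.103 ] F [ 0.6 -6.8  7.4] M [-2.641 -0.052  0.073] g 0.431 yaw 0.9322 q [-0.01  0.29 -0.42  0.   -0.86 -2.2 ]
```

View pics/cmp3.png

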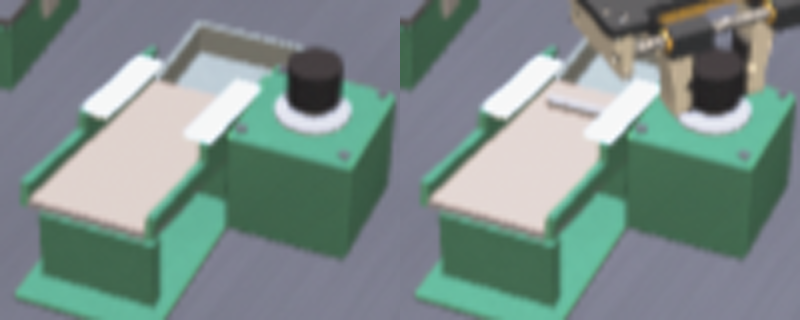

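The stop bar is now up, visible near (575,105) in the right half. I'll step a little further to feel the resisting flank.

Emit:
{"api": "arm_command", "payload": {"series": [0,0,0,0.015,0,0,2]}}

```text
clock: 6.37
eef_pos: [0.5247, -0.1993, 0.103]
ee_rot: [[0.002, 0.606, 0.795], [-0.002, 0.795, -0.606], [-1.0, -0.0, 0.003]]
wrist_force: [-0.3, -7.0, 6.5]
grip_width: 0.427
```

```bash
python3 - <<'E'
from h import *
st(); a=cv2.imread('pics/s2.png');print(np.abs(a[135:150,335:352].astype(int)-cv2.imread('pics/s3.png')[135:150,335:352]).mean(),np.abs(a[135:150,335:352].astype(int)-cv2.imread('pics/side1.png')[135:150,335:352]).mean())
E
```

```text
t 6.37 p [ 0.5247 -0.1993  0.103 ] F [-0.3 -7.   6.5] M [-2.631  0.101  0.239] g 0.427 yaw 0.9195 q [-0.01  0.29 -0.42  0.   -0.86 -2.21]
0.2457516339869281 9.836601307189543
```

Emit:
{"api": "arm_command", "payload": {"series": [0,0,0,0.015,0,0,2]}}

```text
clock: 6.45
eef_pos: [0.5246, -0.1993, 0.103]
ee_rot: [[0.002, 0.618, 0.786], [-0.002, 0.786, -0.618], [-1.0, -0.0, 0.003]]
wrist_force: [0.1, -7.6, 7.6]
grip_width: 0.431
```

```bash
python3 - <<'E'
from h import *
st()
E
```

```text
t 6.45 p [ 0.5246 -0.1993  0.103 ] F [ 0.1 -7.6  7.6] M [-2.68   0.134  0.355] g 0.431 yaw 0.9041 q [-0.01  0.29 -0.42  0.   -0.86 -2.23]
```

Torque rises to +0.355 N m, so the centre is near yaw 0.935. I'll turn back 0.03, release and lift.

Emit:
{"api": "arm_command", "payload": {"series": [0,0,0,-0.03,0,0,2,0,0,0,0,0,0,4.5,0,0,0,0,0,0,5.5,0,0,0,0,0,0,6,0,0,0,0,0,0,6,-3,0,0,0,0,0,6,-4,0,0,0,0,0,6,-4,0,0,0,0,0,6]}}

```text
clock: 7.12
eef_pos: [0.5228, -0.1979, 0.2118]
ee_rot: [[-0.003, 0.595, 0.804], [0.0, 0.804, -0.595], [-1.0, -0.002, -0.003]]
wrist_force: [1.8, 0.3, -0.1]
grip_width: 0.687
```

```bash
python3 - <<'E'
from h import *
st(); cam('side','s4')
st()
plan([.4414,.1455,.20],Rt(1.963),14)
plan([.4414,.1455,.20],Rt(1.963-np.pi),14)
b=cv2.imread('pics/s4.png')
cv2.imwrite('pics/s4c.png',cv2.resize(b[120:200,300:400],None,fx=5,fy=5,interpolation=cv2.INTER_CUBIC))
E
```

```text
t 7.12 p [ 0.5228 -0.1979  0.2118] F [ 1.8  0.3 -0.1] M [-0.055 -0.321 -0.029] g 0.687 yaw 0.9335 q [-0.01  0.19 -0.28 -0.   -1.11 -2.2 ]
t 7.17 p [ 0.527  -0.1993  0.2215] F [ 3.4 -1.6  9.4] M [-0.361 -0.775 -0.006] g 0.688 yaw 0.9351 q [-0.01  0.18 -0.27  0.   -1.12 -2.2 ]
14 rows of [ 0.15   2.441 -1.038] [-0.0734  0.0007  0.0001] |cm| 2.66 deg 4.21
14 rows of [ 0.137 -0.879 -2.949] [ 0.151   0.0002 -0.0008] |cm| 3.08 deg 8.65
```

View pics/s4c.png

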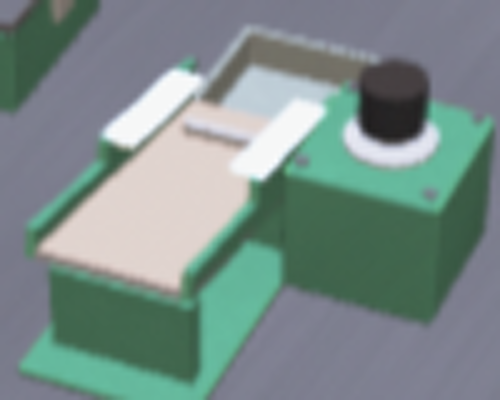

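The stop stays up with the knob free. Next is the plain arbor.

Emit:
{"api": "arm_command", "payload": {"series": [0.15,2.44,-1.04,-0.0734,0,0,5,0.15,2.44,-1.04,-0.0734,0,0,5,0.15,2.44,-1.04,-0.0734,0,0,5,0.15,2.44,-1.04,-0.0734,0,0,5,0.15,2.44,-1.04,-0.0734,0,0,5,0.15,2.44,-1.04,-0.0734,0,0,5,0.15,2.44,-1.04,-0.0734,0,0,5]}}

```text
clock: 7.75
eef_pos: [0.5262, -0.0131, 0.2007]
ee_rot: [[-0.0, 0.12, 0.993], [0.0, 0.993, -0.12], [-1.0, 0.0, -0.0]]
wrist_force: [-0.1, 0.1, 0.4]
grip_width: 0.567
```

Emit:
{"api": "arm_command", "payload": {"series": [0.15,2.44,-1.04,-0.0734,0,0,5,0.15,2.44,-1.04,-0.0734,0,0,5,0.15,2.44,-1.04,-0.0734,0,0,5,0.15,2.44,-1.04,-0.0734,0,0,5,0.15,2.44,-1.04,-0.0734,0,0,5,0.15,2.44,-1.04,-0.0734,0,0,5,0.15,2.44,-1.04,-0.0734,0,0,5,0,0,0,0,0,0,5]}}

```text
clock: 8.42
eef_pos: [0.436, 0.1488, 0.1903]
ee_rot: [[-0.001, -0.387, 0.922], [0.001, 0.922, 0.387], [-1.0, 0.001, -0.0]]
wrist_force: [-0.3, -0.1, 0.1]
grip_width: 0.572
```

```bash
python3 - <<'E'
from h import *
cam('wrist','w5'); st(); 
plan([.4414,.1455,.0105],Rt(1.963),5)
E
```

```text
t 8.47 p [0.4371 0.148  0.1905] F [-0.  -0.1  0.2] M [0.011 0.002 0.006] g 0.57 yaw 1.965 q [ 0.75  0.04 -0.5  -0.   -1.03 -1.93]
5 rows of [ 3.601 -0.081  0.061] [ 0.0004 -0.     -0.0001] |cm| 3.6 deg 0.02
```

View pics/w5.png

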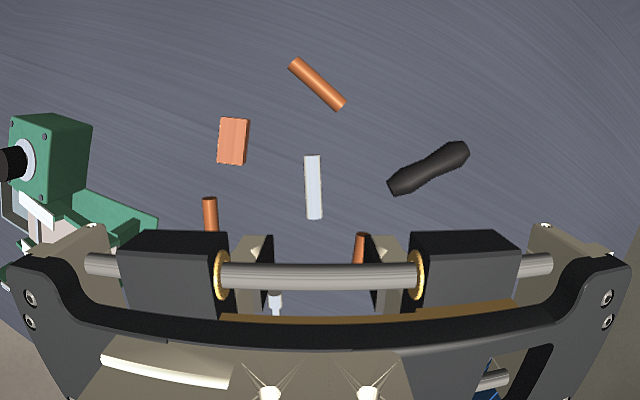

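Wrist view: the plain arbor runs from (312,154) to (314,219), between the jaws and nearly parallel to the fingers' plane. I'll check its position from these pixels.

```bash
python3 - <<'E'
from h import *
A=wray('w5',312.5,156,.012);B=wray('w5',314,218,.012);print(A,B,(A+B)/2,np.linalg.norm(A-B),np.arctan2(*(A-B)[[1,0]]))
c=(A+B)/2
plan([.442,(c[1]+.1455)/2,.0105],Rt(1.963),5)
E
```

```text
[0.41065905 0.13120384 0.012     ] [0.47412293 0.15918542 0.012     ] [0.44239099 0.14519463 0.012     ] 0.06935872617743513 -2.7263272722149945
5 rows of [ 3.601 -0.089  0.071] [ 0.0004 -0.     -0.0001] |cm| 3.6 deg 0.02
```

Emit:
{"api": "arm_command", "payload": {"series": [4,-0.1,0.1,0,0,0,4.5,4,-0.1,0.1,0,0,0,4.5,4,-0.1,0.1,0,0,0,4.5,3,-0.1,0.05,0,0,0,4.5,2,-0.05,0,0,0,0,4.5,0.5,0,0,0,0,0,4.5,0,0,0,0,0,0,4], "grip_force": 25}}

```text
clock: 9.05
eef_pos: [0.4428, 0.1427, 0.0142]
ee_rot: [[-0.003, -0.379, 0.925], [-0.003, 0.925, 0.379], [-1.0, -0.001, -0.004]]
wrist_force: [0.4, 0.0, 0.7]
grip_width: 0.48
```

```bash
python3 - <<'E'
from h import *
st()
E
```

```text
t 9.05 p [0.4428 0.1427 0.0142] F [0.4 0.  0.7] M [0.002 0.006 0.011] g 0.48 yaw 1.9599 q [ 0.74  0.29 -0.71 -0.   -0.57 -1.92]
```

Emit:
{"api": "arm_command", "payload": {"series": [0.3,0.1,0,0,0,0,4,0,0,0,0,0,0,2,0,0,0,0,0,0,1,0,0,0,0,0,0,1,0,0,0,0,0,0,1,0,0,0,0,0,0,1], "grip_force": 25}}

```text
clock: 9.55
eef_pos: [0.4434, 0.1452, 0.0134]
ee_rot: [[0.001, -0.381, 0.925], [0.001, 0.925, 0.381], [-1.0, 0.001, 0.002]]
wrist_force: [-1.4, 0.1, 6.4]
grip_width: 0.195
```

```bash
python3 - <<'E'
from h import *
st()
E
```

```text
t 9.55 p [0.4434 0.1452 0.0134] F [-1.4  0.1  6.4] M [ 0.179  0.549 -0.035] g 0.195 yaw 1.9615 q [ 0.74  0.3  -0.71  0.   -0.57 -1.92]
```

Grip reads 17 mm, as expected for the 18 mm arbor. Lift and check.

Emit:
{"api": "arm_command", "payload": {"series": [-1,0,0,0,0,0,1,-3,0,0,0,0,0,1,-4,0,0,0,0,0,1,-4,0,0,0,0,0,1,0,0,0,0,0,0,1]}}

```text
clock: 9.97
eef_pos: [0.4464, 0.1469, 0.1399]
ee_rot: [[0.01, -0.382, 0.924], [0.006, 0.924, 0.382], [-1.0, 0.002, 0.011]]
wrist_force: [1.9, 1.6, -1.1]
grip_width: 0.201
```

```bash
cat >> h.py <<'E'
YM=.067; O=np.array([.6142,-.1310,0]); XM=np.array([np.cos(YM),np.sin(YM),0]); YMv=np.array([-np.sin(YM),np.cos(YM),0])
def magw(x,y,z): return O+XM*x+YMv*y+np.array([0,0,z])
NV=-np.sin(.175)*YMv+np.array([0,0,np.cos(.175)])
LOAD=magw(0,.064,.0763); RL=Rt(YM+np.pi/2,.175,YM)
E
python3 - <<'E'
from h import *
st(); cam('wrist','w6'); st(); print(LOAD,RL)
plan(LOAD+NV*.07,RL,10)
E
```

```text
t 9.97 p [0.4464 0.1469 0.1399] F [ 1.9  1.6 -1.1] M [ 0.231 -0.283  0.032] g 0.201 yaw 1.9629 q [ 0.74  0.1  -0.57  0.   -0.89 -1.92]
t 10.02 p [0.445  0.1463 0.1368] F [-0.6  0.4 -2.6] M [0.013 0.009 0.011] g 0.195 yaw 1.9618 q [ 0.74  0.1  -0.57  0.   -0.89 -1.92]
[ 0.60991521 -0.06714359  0.0763    ] [[-1.16565196e-02 -6.59273276e-02  9.97756340e-01]
 [ 1.73717498e-01  9.82517147e-01  6.69498841e-02]
 [-9.84726539e-01  1.74108138e-01 -2.47782561e-17]]
10 rows of [-0.284 -2.591  1.066] [ 0.0324 -0.0021  0.017 ] |cm| 2.82 deg 2.1
```

View pics/w6.png

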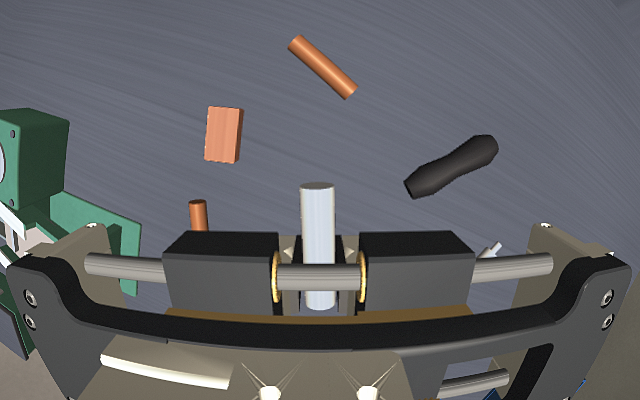

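The arbor is held square and centred between the jaws, from (318,185) to (319,308). Carry it to above the load spot.

Emit:
{"api": "arm_command", "payload": {"series": [-0.28,-2.59,1.066,0.0324,-0.002,0.017,1,-0.28,-2.59,1.066,0.0324,-0.002,0.017,1,-0.28,-2.59,1.066,0.0324,-0.002,0.017,1,-0.28,-2.59,1.066,0.0324,-0.002,0.017,1,-0.28,-2.59,1.066,0.0324,-0.002,0.017,1]}}

```text
clock: 10.43
eef_pos: [0.535, 0.0378, 0.1414]
ee_rot: [[-0.018, -0.224, 0.974], [0.085, 0.971, 0.225], [-0.996, 0.086, 0.002]]
wrist_force: [-0.0, 0.2, -1.9]
grip_width: 0.194
```

Emit:
{"api": "arm_command", "payload": {"series": [-0.28,-2.59,1.066,0.0324,-0.002,0.017,1,-0.28,-2.59,1.066,0.0324,-0.002,0.017,1,-0.28,-2.59,1.066,0.0324,-0.002,0.017,1,-0.28,-2.59,1.066,0.0324,-0.002,0.017,1,-0.28,-2.59,1.066,0.0324,-0.002,0.017,1,0,0,0,0,0,0,1]}}

```text
clock: 10.93
eef_pos: [0.6095, -0.0852, 0.1385]
ee_rot: [[-0.02, -0.058, 0.998], [0.168, 0.984, 0.061], [-0.985, 0.169, -0.01]]
wrist_force: [0.9, 1.3, -0.2]
grip_width: 0.196
```

```bash
python3 - <<'E'
from h import *
cam('wrist','w7');st(); 
plan(LOAD+NV*.0155,RL,4)
cam('side','s7');b=cv2.imread('pics/s7.png');cv2.imwrite('pics/s7c.png',cv2.resize(b[80:210,280:420],None,fx=4,fy=4,interpolation=cv2.INTER_CUBIC))
E
```

```text
t 10.98 p [ 0.6084 -0.0835  0.1385] F [-0.3 -0.1 -1.4] M [-0.578 -0.063  0.026] g 0.197 yaw 1.6308 q [ 0.07  0.37 -0.14 -0.19 -1.08 -1.49]
4 rows of [1.213 0.132 0.072] [-0.0017 -0.0024  0.0011] |cm| 1.22 deg 0.18
```

View pics/w7.png

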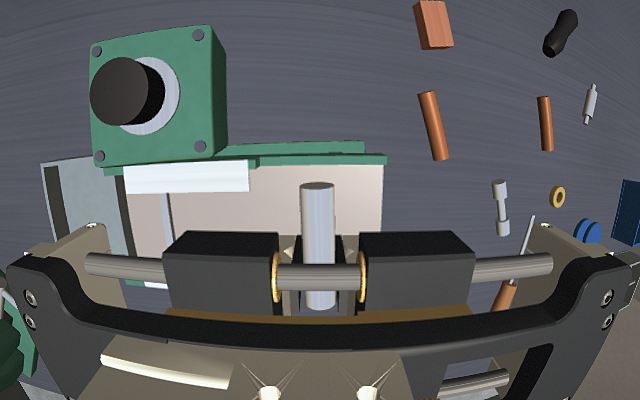

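View pics/s7c.png

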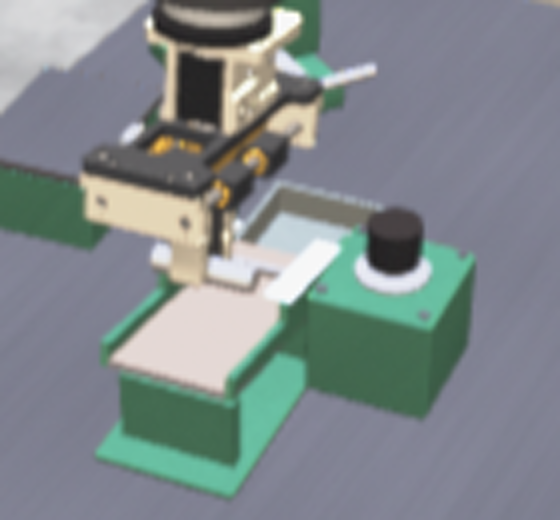

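```bash
python3 - <<'E'
from h import *
for uv in [(386,154),(386,162)]:
    w=wray('w7',*uv,.095); r=w-O; print(w, r@XM, r@YMv)
s=np.load('w7.npz');w=wray('w7',318,185,.1385-.0044+.009);r=w-O;print('arbor near end',r@XM,r@YMv); r=s['pos']-O; print(r@XM,r@YMv)
d=read_state();print(d['eef_pos'])
E
```

```text
[ 0.55809236 -0.03520724  0.095     ] -0.04956844279960861 0.09933423862635622
[ 0.56345508 -0.03468397  0.095     ] -0.04418272309489677 0.09949729812738362
arbor near end -0.040812091522649876 0.04518915556825182
-0.0016644973084125323 0.046004650100668926
[ 0.60778722 -0.08216136  0.13872855]
```

Emit:
{"api": "arm_command", "payload": {"series": [1.5,0,0.2,0,0,0,1,1.5,0,0.1,0,0,0,1,1,0,0,0,0,0,1,0,0,0,0,0,0,1]}}

```text
clock: 11.37
eef_pos: [0.6085, -0.0726, 0.0985]
ee_rot: [[-0.024, -0.064, 0.998], [0.169, 0.983, 0.067], [-0.985, 0.17, -0.012]]
wrist_force: [-0.5, 0.0, -1.8]
grip_width: 0.197
```

```bash
python3 - <<'E'
from h import *
st(); s=read_state(); r=s['eef_pos']-O; print(r@XM,r@YMv,(s['eef_pos']-LOAD)@NV)
plan(LOAD+NV*.0155+XM*.002,RL,1)
E
```

```text
t 11.37 p [ 0.6085 -0.0726  0.0985] F [-0.5  0.  -1.8] M [-0.762  0.068  0.016] g 0.197 yaw 1.636 q [ 0.09  0.41 -0.18 -0.2  -1.   -1.48]
-0.0017289118047661438 0.05863620069680379 0.022831210437193515
1 rows of [0.728 0.145 0.382] [-0.0018 -0.0123  0.0041] |cm| 0.83 deg 0.75
```

Emit:
{"api": "arm_command", "payload": {"series": [0.4,0.1,0.4,0,-0.012,0.004,1,0.25,0,0,0,0,0,1,0,0,0,0,0,0,1]}}

```text
clock: 11.62
eef_pos: [0.6147, -0.0713, 0.0952]
ee_rot: [[-0.007, -0.064, 0.998], [0.173, 0.983, 0.065], [-0.985, 0.173, 0.005]]
wrist_force: [0.7, 0.3, -1.9]
grip_width: 0.195
```

```bash
python3 - <<'E'
from h import *
st(); s=read_state(); r=s['eef_pos']-O; print(r@XM,r@YMv,(s['eef_pos']-LOAD)@NV)
plan(LOAD+NV*.0145+XM*.002,RL,1)
cam('side','s8');b=cv2.imread('pics/s8.png');cv2.imwrite('pics/s8c.png',cv2.resize(b[100:200,290:400],None,fx=5,fy=5,interpolation=cv2.INTER_CUBIC))
E
```

```text
t 11.62 p [ 0.6147 -0.0713  0.0952] F [ 0.7  0.3 -1.9] M [-0.726 -0.008  0.05 ] g 0.195 yaw 1.6363 q [ 0.09  0.41 -0.18 -0.21 -0.98 -1.47]
0.004485922523527064 0.05957285225628931 0.019356852824643247
1 rows of [ 0.484  0.107 -0.251] [-0.0015  0.005   0.0007] |cm| 0.56 deg 0.3
```

View pics/s8c.png

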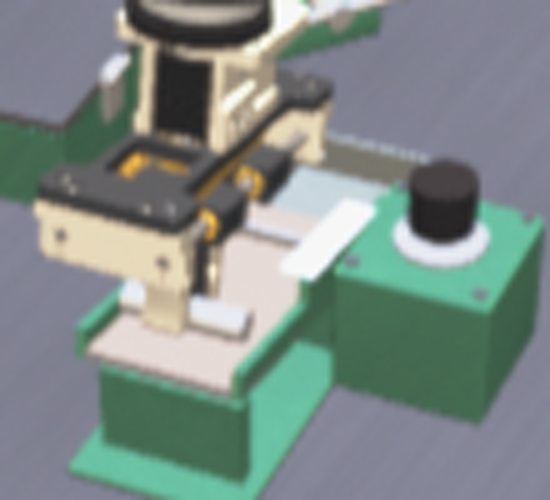

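Emit:
{"api": "arm_command", "payload": {"series": [0.2,0.1,-0.15,0,0,0,1,0.1,0,0,0,0,0,1,0,0,0,0,0,0,1]}}

```text
clock: 11.92
eef_pos: [0.6129, -0.0701, 0.0923]
ee_rot: [[-0.007, -0.064, 0.998], [0.173, 0.983, 0.064], [-0.985, 0.173, 0.004]]
wrist_force: [0.3, -0.2, -2.0]
grip_width: 0.195
```

```bash
python3 - <<'E'
from h import *
st(); s=read_state(); r=s['eef_pos']-O; print(r@XM,r@YMv,(s['eef_pos']-LOAD)@NV)
cam('wrist','w8')
E
```

```text
t 11.92 p [ 0.6129 -0.0701  0.0923] F [ 0.3 -0.2 -2. ] M [-0.712 -0.054 -0.004] g 0.195 yaw 1.6357 q [ 0.09  0.41 -0.19 -0.21 -0.98 -1.48]
0.002755675166560705 0.060815133726283874 0.016283799341818124
```

View pics/w8.png

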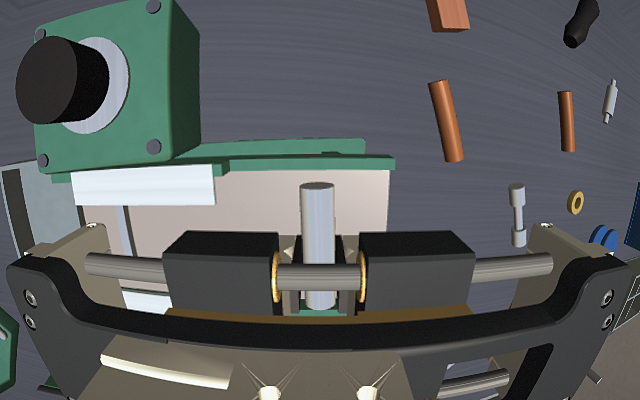

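Wrist view: the arbor, rows 183–308, lies between the near wall (row 170) and the far wall (row 312). Lower the last 2–3 mm, open, then lift.

Emit:
{"api": "arm_command", "payload": {"series": [0.2,0,0,0,0,0,1,0.05,0,0,0,0,0,1,0,0,0,0,0,0,2.6,0,0,0,0,0,0,3,0,0,0,0,0,0,3]}}

```text
clock: 12.38
eef_pos: [0.6132, -0.0698, 0.0899]
ee_rot: [[-0.007, -0.064, 0.998], [0.173, 0.983, 0.064], [-0.985, 0.173, 0.004]]
wrist_force: [-0.5, -0.3, -0.8]
grip_width: 0.322
```

```bash
python3 - <<'E'
from h import *
st(); s=read_state(); r=s['eef_pos']-O; print(r@XM,r@YMv,(s['eef_pos']-LOAD)@NV)
E
```

```text
t 12.38 p [ 0.6132 -0.0698  0.0899] F [-0.5 -0.3 -0.8] M [-0.626 -0.07  -0.018] g 0.322 yaw 1.6358 q [ 0.09  0.41 -0.19 -0.21 -0.97 -1.47]
0.003073424188916589 0.06110627755503684 0.013900978525747603
```

Emit:
{"api": "arm_command", "payload": {"series": [-1,0,0,0,0,0,3.2,-2,0,0,0,0,0,3.2,-4,0,0,0,0,0,4,-2,0,0,0,0,0,4,0,0,0,0,0,0,4]}}

```text
clock: 12.8
eef_pos: [0.6165, -0.0867, 0.1851]
ee_rot: [[0.002, -0.066, 0.998], [0.172, 0.983, 0.064], [-0.985, 0.171, 0.013]]
wrist_force: [0.7, -0.3, 0.4]
grip_width: 0.449
```

```bash
python3 - <<'E'
from h import *
st(); cam('wrist','w9')
b=cam('side','s9');b=cv2.imread('pics/s9.png');cv2.imwrite('pics/s9c.png',cv2.resize(b[100:200,290:400],None,fx=5,fy=5,interpolation=cv2.INTER_CUBIC))
E
```

```text
t 12.8 p [ 0.6165 -0.0867  0.1851] F [ 0.7 -0.3  0.4] M [-0.56  -0.167 -0.023] g 0.449 yaw 1.6376 q [ 0.06  0.33 -0.08 -0.19 -1.15 -1.49]
```

View pics/s9c.png

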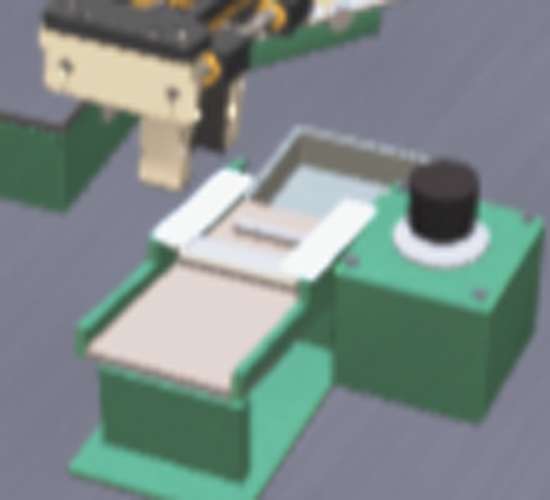

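View pics/w9.png

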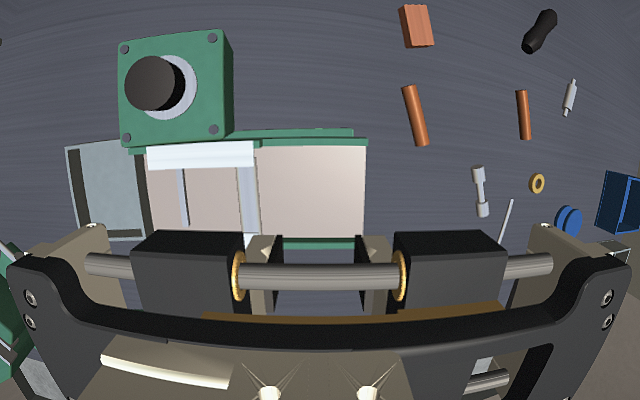

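The plain arbor was caught mid-roll, straight between the lips; I'll check it again below. Next is the waisted arbor.

```bash
python3 - <<'E'
from h import *
A=wray('w9',477,167,.012);B=wray('w9',484,215,.012);print('waist from wrist',A,B,(A+B)/2,np.linalg.norm(A-B),np.arctan2(*(B-A)[[1,0]]))
A=wray('w9',574,79,.011);B=wray('w9',566,116,.011);print('stub from wrist',A,B,(A+B)/2,np.linalg.norm(A-B),np.arctan2(*(B-A)[[1,0]]))
plan([.6174,.166,.14],Rt(1.908),9)
E
```

```text
waist from wrist [0.58693901 0.14967095 0.012     ] [0.65220139 0.17809793 0.012     ] [0.6195702  0.16388444 0.012     ] 0.07118477251403826 0.41079770148066375
stub from wrist [0.42191373 0.35572315 0.011     ] [0.48832711 0.33783092 0.011     ] [0.45512042 0.34677704 0.011     ] 0.06878131135692686 -0.26315897896216195
9 rows of [0.718 2.697 0.545] [-0.0302  0.0035 -0.0191] |cm| 2.84 deg 2.06
```

Emit:
{"api": "arm_command", "payload": {"series": [0.72,2.7,0.545,-0.03,0.0035,-0.019,3.5,0.72,2.7,0.545,-0.03,0.0035,-0.019,3.5,0.72,2.7,0.545,-0.03,0.0035,-0.019,3.5,0.72,2.7,0.545,-0.03,0.0035,-0.019,3.5,0.72,2.7,0.545,-0.03,0.0035,-0.019,3.5]}}

```text
clock: 13.32
eef_pos: [0.6231, 0.0566, 0.1604]
ee_rot: [[-0.012, -0.214, 0.977], [0.076, 0.974, 0.215], [-0.997, 0.077, 0.005]]
wrist_force: [0.4, 0.1, 0.3]
grip_width: 0.399
```

Emit:
{"api": "arm_command", "payload": {"series": [0.72,2.7,0.545,-0.03,0.0035,-0.019,3.5,0.72,2.7,0.545,-0.03,0.0035,-0.019,3.5,0.72,2.7,0.545,-0.03,0.0035,-0.019,3.5,0.72,2.7,0.545,-0.03,0.0035,-0.019,3.5,0,0,0,0,0,0,3.5,0,0,0,0,0,0,3.5]}}

```text
clock: 13.82
eef_pos: [0.6154, 0.1681, 0.1363]
ee_rot: [[-0.007, -0.332, 0.943], [-0.001, 0.943, 0.332], [-1.0, 0.002, -0.006]]
wrist_force: [-0.0, -0.0, 0.5]
grip_width: 0.398
```

```bash
python3 - <<'E'
from h import *
st(); cam('wrist','w10')
b=cam('side','s10');b=cv2.imread('pics/s10.png');cv2.imwrite('pics/s10c.png',cv2.resize(b[100:200,290:400],None,fx=5,fy=5,interpolation=cv2.INTER_CUBIC))
E
```

```text
t 13.82 p [0.6154 0.1681 0.1363] F [-0.  -0.   0.5] M [-0.077 -0.073  0.018] g 0.398 yaw 1.9094 q [ 0.57  0.38 -0.2  -0.   -1.   -1.8 ]
```

View pics/s10c.png

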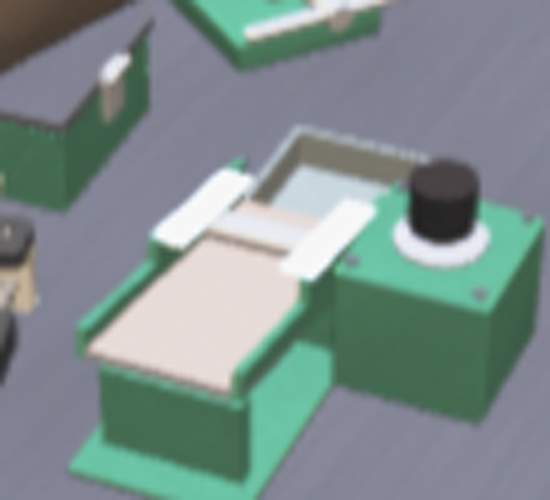

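View pics/w10.png

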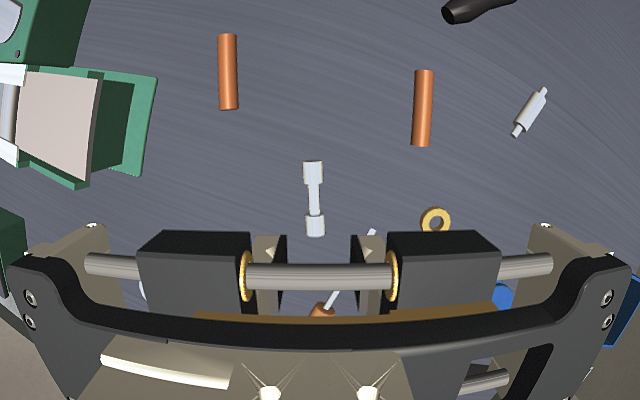

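The plain arbor now rests against the stop. The waisted one is seen from (312,161) to (315,236), with the waist centre near (314,199).

```bash
python3 - <<'E'
from h import *
st()
A=wray('w10',312.5,162,.012);B=wray('w10',315.5,235.5,.012);c=(A+B)/2;print(A,B,c,np.linalg.norm(A-B),np.arctan2(*(B-A)[[1,0]]))
plan([*c[:2],.0115],Rt(1.908+.02),4)
E
```

```text
t 13.92 p [0.6161 0.1664 0.1373] F [-0.8  0.7 -0.7] M [-0.049 -0.023 -0.046] g 0.398 yaw 1.9067 q [ 0.57  0.38 -0.19 -0.   -1.   -1.8 ]
[0.58663494 0.15241357 0.012     ] [0.65185555 0.17794858 0.012     ] [0.61924524 0.16518107 0.012     ] 0.07004115900145498 0.3731725863190294
4 rows of [ 3.144 -0.06   0.073] [-0.0053 -0.0012 -0.0005] |cm| 3.15 deg 0.31
```

Emit:
{"api": "arm_command", "payload": {"series": [4,-0.1,0.1,-0.02,0,0,3.5,4,-0.1,0.1,0,0,0,3.5,3,0,0,0,0,0,3.5,1,0,0,0,0,0,3.5,0,0,0,0,0,0,3.5,0,0,0,0,0,0,3.5]}}

```text
clock: 14.42
eef_pos: [0.6194, 0.1649, 0.0187]
ee_rot: [[-0.004, -0.347, 0.938], [0.001, 0.938, 0.347], [-1.0, 0.002, -0.003]]
wrist_force: [1.1, -0.1, 0.8]
grip_width: 0.4
```

```bash
python3 - <<'E'
from h import *
st()
plan([.6185,.1655,.0115],Rt(1.925),1)
E
```

```text
t 14.42 p [0.6194 0.1649 0.0187] F [ 1.1 -0.1  0.8] M [ 0.056 -0.078 -0.004] g 0.4 yaw 1.9257 q [ 0.56  0.51 -0.3  -0.   -0.77 -1.78]
1 rows of [ 0.715  0.091 -0.061] [ 0.0007 -0.0033 -0.0018] |cm| 0.72 deg 0.22
```

Emit:
{"api": "arm_command", "payload": {"series": [0.7,0.05,0,0,0,0,3.5,0,0,0,0,0,0,3,0,0,0,0,0,0,1.5,0,0,0,0,0,0,0.5,0,0,0,0,0,0,0.4,0,0,0,0,0,0,0.4,0,0,0,0,0,0,0.4]}}

```text
clock: 15.0
eef_pos: [0.6187, 0.1661, 0.0114]
ee_rot: [[-0.003, -0.348, 0.937], [0.001, 0.937, 0.348], [-1.0, 0.002, -0.003]]
wrist_force: [-1.8, 0.3, 4.1]
grip_width: 0.104
```

```bash
python3 - <<'E'
from h import *
st()
E
```

```text
t 15.0 p [0.6187 0.1661 0.0114] F [-1.8  0.3  4.1] M [ 0.014  0.287 -0.055] g 0.104 yaw 1.9266 q [ 0.56  0.52 -0.31 -0.   -0.75 -1.78]
```

Emit:
{"api": "arm_command", "payload": {"series": [-1,0,0,0,0,0,0.4,-4,0,0,0,0,0,0.4,-4,0,0,0,0,0,0.4,-4,0,0,0,0,0,0.4,0,0,0,0,0,0,0.4,0,0,0,0,0,0,0.4]}}

```text
clock: 15.5
eef_pos: [0.6204, 0.1666, 0.1447]
ee_rot: [[0.001, -0.348, 0.937], [0.004, 0.937, 0.348], [-1.0, 0.003, 0.003]]
wrist_force: [0.7, 0.5, -1.9]
grip_width: 0.102
```

```bash
python3 - <<'E'
from h import *
cam('wrist','w11'); st()
plan(LOAD+NV*.06+XM*.002,RL,9)
E
```

```text
t 15.55 p [0.6191 0.1661 0.1423] F [-0.6  0.3 -2.5] M [-0.049  0.083 -0.028] g 0.099 yaw 1.9262 q [ 0.56  0.37 -0.19 -0.   -1.01 -1.78]
9 rows of [-0.135 -2.629 -0.682] [ 0.0319 -0.003   0.019 ] |cm| 2.72 deg 2.14
```

View pics/w11.png

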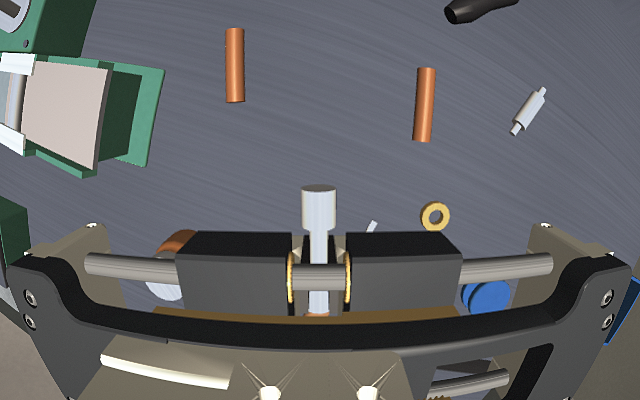

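The waisted arbor is held by its waist, square, with its near end at (319,186). Carry it to the load spot.

Emit:
{"api": "arm_command", "payload": {"series": [-0.135,-2.63,-0.68,0.032,-0.003,0.019,0.4,-0.135,-2.63,-0.68,0.032,-0.003,0.019,0.4,-0.135,-2.63,-0.68,0.032,-0.003,0.019,0.4,-0.135,-2.63,-0.68,0.032,-0.003,0.019,0.4,-0.135,-2.63,-0.68,0.032,-0.003,0.019,0.4]}}

```text
clock: 15.97
eef_pos: [0.6232, 0.0289, 0.1406]
ee_rot: [[-0.018, -0.192, 0.981], [0.096, 0.977, 0.193], [-0.995, 0.098, 0.001]]
wrist_force: [0.5, -0.7, -1.3]
grip_width: 0.107
```

Emit:
{"api": "arm_command", "payload": {"series": [-0.135,-2.63,-0.68,0.032,-0.003,0.019,0.4,-0.135,-2.63,-0.68,0.032,-0.003,0.019,0.4,-0.135,-2.63,-0.68,0.032,-0.003,0.019,0.4,-0.135,-2.63,-0.68,0.032,-0.003,0.019,0.4,0,0,0,0,0,0,0.4,0,0,0,0,0,0,0.4,0,0,0,0,0,0,0.4]}}

```text
clock: 16.55
eef_pos: [0.612, -0.0778, 0.133]
ee_rot: [[-0.016, -0.064, 0.998], [0.172, 0.983, 0.066], [-0.985, 0.173, -0.004]]
wrist_force: [-0.3, 0.1, -0.4]
grip_width: 0.101
```

```bash
python3 - <<'E'
from h import *
st(); s=read_state(); r=s['eef_pos']-O; print(r@XM,r@YMv,(s['eef_pos']-LOAD)@NV)
plan(LOAD+NV*.0135+XM*.002,RL,4)
E
```

```text
t 16.55 p [ 0.612  -0.0778  0.133 ] F [-0.3  0.1 -0.4] M [-0.571 -0.077 -0.016] g 0.101 yaw 1.636 q [ 0.08  0.37 -0.14 -0.2  -1.07 -1.48]
0.0013491234158467089 0.05320989929162897 0.057755692815664395
4 rows of [1.106 0.02  0.019] [-0.0004 -0.001   0.0003] |cm| 1.11 deg 0.06
```

Emit:
{"api": "arm_command", "payload": {"series": [1.5,0.1,0.05,0,0,0,0.4,1.5,0,0,0,0,0,0.4,1,0,0,0,0,0,0.4,0.2,0,0,0,0,0,0.4,0,0,0,0,0,0,0.4,0,0,0,0,0,0,0.4]}}

```text
clock: 17.05
eef_pos: [0.6129, -0.0689, 0.0935]
ee_rot: [[-0.013, -0.067, 0.998], [0.172, 0.983, 0.068], [-0.985, 0.172, -0.002]]
wrist_force: [-0.8, 0.7, -0.0]
grip_width: 0.104
```

```bash
python3 - <<'E'
from h import *
st(); s=read_state(); r=s['eef_pos']-O; print(r@XM,r@YMv,(s['eef_pos']-LOAD)@NV)
cam('wrist','w12')
E
```

```text
t 17.05 p [ 0.6129 -0.0689  0.0935] F [-0.8  0.7 -0. ] M [-0.66  -0.164  0.01 ] g 0.104 yaw 1.6384 q [ 0.09  0.41 -0.18 -0.21 -0.99 -1.48]
0.0028952629182606424 0.06199768867755175 0.017284110861001116
```

View pics/w12.png

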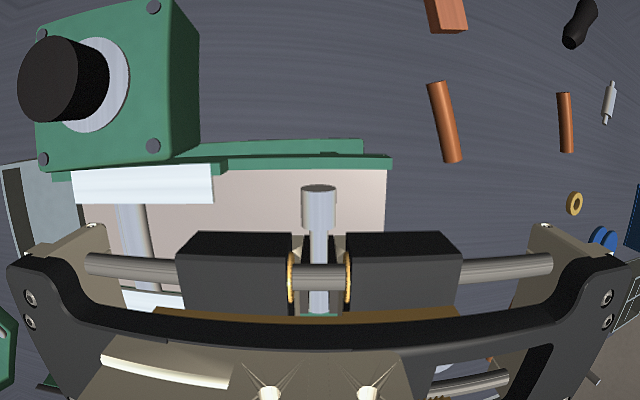

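Emit:
{"api": "arm_command", "payload": {"series": [0.25,0,0,0,0,0,0.4,0.15,0,0,0,0,0,0.4,0,0,0,0,0,0,0.4,0,0,0,0,0,0,2.4,0,0,0,0,0,0,3,0,0,0,0,0,0,3]}}

```text
clock: 17.6
eef_pos: [0.6128, -0.0688, 0.0895]
ee_rot: [[-0.013, -0.065, 0.998], [0.172, 0.983, 0.067], [-0.985, 0.173, -0.001]]
wrist_force: [-0.1, -0.4, 0.2]
grip_width: 0.269
```

```bash
python3 - <<'E'
from h import *
st(); s=read_state(); r=s['eef_pos']-O; print(r@XM,r@YMv,(s['eef_pos']-LOAD)@NV)
E
```

```text
t 17.6 p [ 0.6128 -0.0688  0.0895] F [-0.1 -0.4  0.2] M [-0.6   -0.03   0.049] g 0.269 yaw 1.6372 q [ 0.09  0.42 -0.18 -0.21 -0.98 -1.48]
0.002758778705646726 0.06212410520073782 0.013333184860647095
```

Emit:
{"api": "arm_command", "payload": {"series": [-1,0,0,0,0,0,3.2,-2,0,0,0,0,0,3.2,-4,0,0,0,0,0,4,-2,0,0,0,0,0,4,0,0,0,0,0,0,4]}}

```text
clock: 18.02
eef_pos: [0.6167, -0.0855, 0.1846]
ee_rot: [[-0.004, -0.067, 0.998], [0.171, 0.983, 0.067], [-0.985, 0.171, 0.007]]
wrist_force: [1.4, 0.0, 0.2]
grip_width: 0.454
```

```bash
python3 - <<'E'
from h import *
st(); cam('wrist','w13')
plan([.455,.3467,.14],Rt(1.275),18)
E
```

```text
t 18.02 p [ 0.6167 -0.0855  0.1846] F [1.4 0.  0.2] M [-0.548 -0.198 -0.034] g 0.454 yaw 1.639 q [ 0.06  0.33 -0.08 -0.19 -1.16 -1.49]
18 rows of [ 0.446  2.276 -1.141] [ 0.0201 -0.0015 -0.0095] |cm| 2.58 deg 1.28
```

View pics/w13.png

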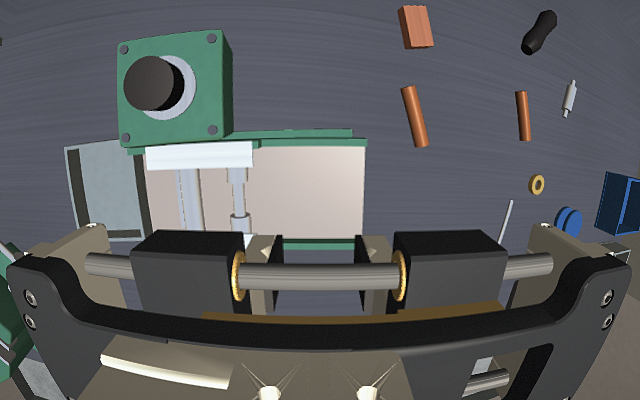

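The waisted arbor is rolling straight behind the plain one. Next is the stub arbor.

Emit:
{"api": "arm_command", "payload": {"series": [0.45,2.28,-1.14,0.02,-0.0015,-0.0095,4,0.45,2.28,-1.14,0.02,-0.0015,-0.0095,4,0.45,2.28,-1.14,0.02,-0.0015,-0.0095,4,0.45,2.28,-1.14,0.02,-0.0015,-0.0095,4,0.45,2.28,-1.14,0.02,-0.0015,-0.0095,4,0.45,2.28,-1.14,0.02,-0.0015,-0.0095,4,0.45,2.28,-1.14,0.02,-0.0015,-0.0095,4,0.45,2.28,-1.14,0.02,-0.0015,-0.0095,4]}}

```text
clock: 18.73
eef_pos: [0.5222, 0.1024, 0.1683]
ee_rot: [[-0.002, 0.095, 0.995], [0.096, 0.991, -0.094], [-0.995, 0.096, -0.012]]
wrist_force: [0.1, 0.7, -0.2]
grip_width: 0.46
```

Emit:
{"api": "arm_command", "payload": {"series": [0.45,2.28,-1.14,0.02,-0.0015,-0.0095,4,0.45,2.28,-1.14,0.02,-0.0015,-0.0095,4,0.45,2.28,-1.14,0.02,-0.0015,-0.0095,4,0.45,2.28,-1.14,0.02,-0.0015,-0.0095,4,0.45,2.28,-1.14,0.02,-0.0015,-0.0095,4,0.45,2.28,-1.14,0.02,-0.0015,-0.0095,4,0.45,2.28,-1.14,0.02,-0.0015,-0.0095,4,0.45,2.28,-1.14,0.02,-0.0015,-0.0095,4]}}

```text
clock: 19.4
eef_pos: [0.4622, 0.2989, 0.1447]
ee_rot: [[-0.004, 0.252, 0.968], [0.02, 0.968, -0.252], [-1.0, 0.018, -0.009]]
wrist_force: [0.7, 0.6, -0.5]
grip_width: 0.454
```

Emit:
{"api": "arm_command", "payload": {"series": [0.45,2.28,-1.14,0.02,-0.0015,-0.0095,4,0.45,2.28,-1.14,0.02,-0.0015,-0.0095,4,0,0,0,0,0,0,4,0,0,0,0,0,0,4]}}

```text
clock: 19.73
eef_pos: [0.4521, 0.3489, 0.1358]
ee_rot: [[-0.007, 0.288, 0.958], [-0.0, 0.958, -0.288], [-1.0, -0.002, -0.007]]
wrist_force: [-0.4, -0.8, 0.2]
grip_width: 0.453
```

```bash
python3 - <<'E'
from h import *
st(); cam('wrist','w14')
b=cam('side','s14');b=cv2.imread('pics/s14.png');cv2.imwrite('pics/s14c.png',cv2.resize(b[100:200,290:400],None,fx=5,fy=5,interpolation=cv2.INTER_CUBIC))
E
```

```text
t 19.73 p [0.4521 0.3489 0.1358] F [-0.4 -0.8  0.2] M [-0.13  -0.046  0.054] g 0.453 yaw 1.279 q [ 1.    0.28 -0.35 -0.01 -0.95 -2.85]
```

View pics/s14c.png

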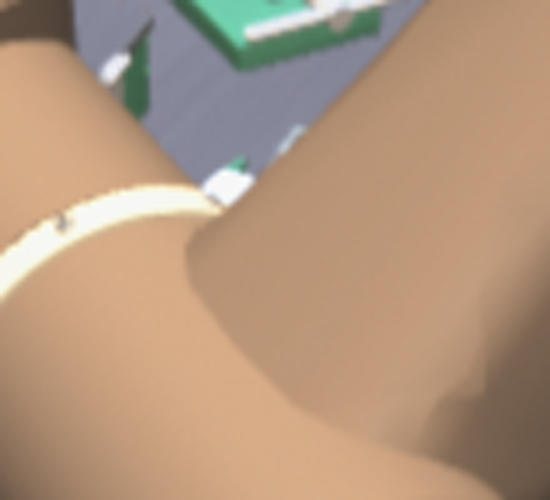

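View pics/w14.png

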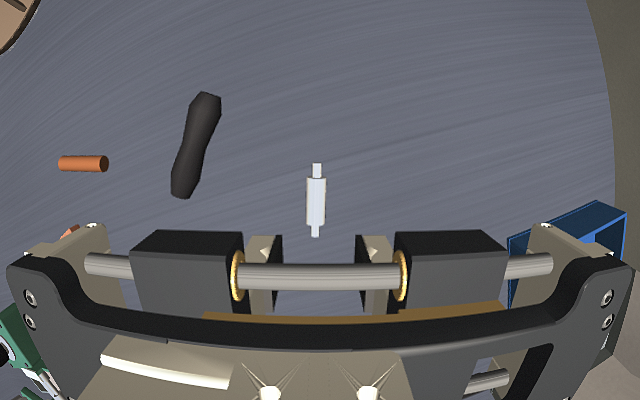

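The stub arbor is seen from (317,163) to (315,237), centred and square between the jaws. The arm blocks the side camera's view of the magazine.

```bash
python3 - <<'E'
from h import *
st()
A=wray('w14',317,164,.011);B=wray('w14',315.5,236.5,.011);c=(A+B)/2;print(A,B,c,np.linalg.norm(A-B),np.arctan2(*(B-A)[[1,0]]))
plan([c[0],c[1],.0115],Rt(1.28),4)
E
```

```text
t 19.83 p [0.4525 0.3476 0.1363] F [ 0.1 -0.4 -1.5] M [-0.101  0.013 -0.029] g 0.456 yaw 1.2774 q [ 0.99  0.28 -0.35 -0.01 -0.95 -2.85]
[0.42255982 0.35678938 0.011     ] [0.48848656 0.33532104 0.011     ] [0.45552319 0.34605521 0.011     ] 0.06933415505162265 -0.31481007520908516
4 rows of [ 3.121 -0.011  0.096] [-0.0007 -0.0016  0.0004] |cm| 3.12 deg 0.1
```

Emit:
{"api": "arm_command", "payload": {"series": [4,-0.05,0.15,0,0,0,4,4,0,0.15,0,0,0,4,3,0,0.05,0,0,0,4,1,0,0,0,0,0,4,0.2,0,0,0,0,0,4,0,0,0,0,0,0,4]}}

```text
clock: 20.33
eef_pos: [0.4558, 0.3464, 0.0151]
ee_rot: [[-0.006, 0.29, 0.957], [0.001, 0.957, -0.29], [-1.0, -0.001, -0.006]]
wrist_force: [0.4, 0.1, 0.5]
grip_width: 0.456
```

```bash
python3 - <<'E'
from h import *
st()
plan([.4553,.3463,.0115],Rt(1.265),1)
E
```

```text
t 20.33 p [0.4558 0.3464 0.0151] F [0.4 0.1 0.5] M [-0.021 -0.028 -0.007] g 0.456 yaw 1.2767 q [ 0.99  0.43 -0.46 -0.01 -0.68 -2.85]
1 rows of [ 0.361 -0.023 -0.047] [ 0.0117 -0.0058  0.0012] |cm| 0.36 deg 0.75
```

Emit:
{"api": "arm_command", "payload": {"series": [0.35,0,0,0.01,0,0,4,0,0,0,0,0,0,2.5,0,0,0,0,0,0,1,0,0,0,0,0,0,1,0,0,0,0,0,0,1,0,0,0,0,0,0,1,0,0,0,0,0,0,1]}}

```text
clock: 20.92
eef_pos: [0.4555, 0.347, 0.0118]
ee_rot: [[-0.005, 0.299, 0.954], [0.002, 0.954, -0.299], [-1.0, 0.0, -0.006]]
wrist_force: [-1.6, -0.0, 6.8]
grip_width: 0.195
```

```bash
python3 - <<'E'
from h import *
st()
E
```

```text
t 20.92 p [0.4555 0.347  0.0118] F [-1.6 -0.   6.8] M [-0.244  0.509 -0.018] g 0.195 yaw 1.2673 q [ 0.99  0.43 -0.46 -0.01 -0.68 -2.86]
```

Emit:
{"api": "arm_command", "payload": {"series": [-1,0,0,0,0,0,1,-4,0,0,0,0,0,1,-4,0,0,0,0,0,1,-4,0,0,0,0,0,1,0,0,0,0,0,0,1,0,0,0,0,0,0,1]}}

```text
clock: 21.42
eef_pos: [0.4569, 0.3478, 0.1445]
ee_rot: [[-0.003, 0.299, 0.954], [0.006, 0.954, -0.299], [-1.0, 0.005, -0.004]]
wrist_force: [0.3, -0.6, -2.5]
grip_width: 0.2
```

```bash
python3 - <<'E'
from h import *
cam('wrist','w15'); st()
plan(LOAD+NV*.06+XM*.002,RL,16)
E
```

```text
t 21.47 p [0.456  0.3468 0.1424] F [-0.5  0.  -2.3] M [-0.061  0.008 -0.039] g 0.198 yaw 1.2667 q [ 0.99  0.27 -0.34 -0.01 -0.96 -2.86]
16 rows of [-0.176 -2.514  1.322] [-0.0232  0.0017  0.0106] |cm| 2.85 deg 1.46
```

View pics/w15.png

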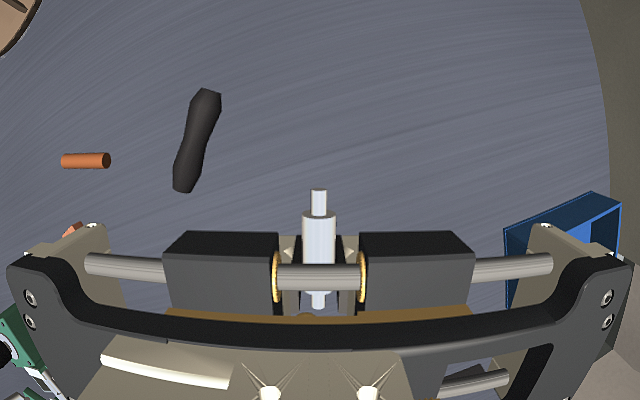

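The stub arbor is held by its drum, square, with its near tip at (319,190). Carry it over.

Emit:
{"api": "arm_command", "payload": {"series": [-0.18,-2.51,1.32,-0.0232,0.0017,0.0106,1,-0.18,-2.51,1.32,-0.0232,0.0017,0.0106,1,-0.18,-2.51,1.32,-0.0232,0.0017,0.0106,1,-0.18,-2.51,1.32,-0.0232,0.0017,0.0106,1,-0.18,-2.51,1.32,-0.0232,0.0017,0.0106,1,-0.18,-2.51,1.32,-0.0232,0.0017,0.0106,1,-0.18,-2.51,1.32,-0.0232,0.0017,0.0106,1,-0.18,-2.51,1.32,-0.0232,0.0017,0.0106,1]}}

```text
clock: 22.13
eef_pos: [0.5137, 0.1256, 0.1457]
ee_rot: [[-0.004, 0.117, 0.993], [0.086, 0.989, -0.116], [-0.996, 0.085, -0.014]]
wrist_force: [0.7, 0.4, -1.2]
grip_width: 0.194
```

Emit:
{"api": "arm_command", "payload": {"series": [-0.18,-2.51,1.32,-0.0232,0.0017,0.0106,1,-0.18,-2.51,1.32,-0.0232,0.0017,0.0106,1,-0.18,-2.51,1.32,-0.0232,0.0017,0.0106,1,-0.18,-2.51,1.32,-0.0232,0.0017,0.0106,1,-0.18,-2.51,1.32,-0.0232,0.0017,0.0106,1,-0.18,-2.51,1.32,-0.0232,0.0017,0.0106,1,-0.18,-2.51,1.32,-0.0232,0.0017,0.0106,1,-0.18,-2.51,1.32,-0.0232,0.0017,0.0106,1]}}

```text
clock: 22.8
eef_pos: [0.6119, -0.0784, 0.1337]
ee_rot: [[-0.016, -0.067, 0.998], [0.172, 0.983, 0.069], [-0.985, 0.172, -0.004]]
wrist_force: [0.6, 0.7, -0.7]
grip_width: 0.194
```

Emit:
{"api": "arm_command", "payload": {"series": [0,0,0,0,0,0,1,0,0,0,0,0,0,1,0,0,0,0,0,0,1]}}

```text
clock: 23.05
eef_pos: [0.6115, -0.0772, 0.1338]
ee_rot: [[-0.016, -0.065, 0.998], [0.171, 0.983, 0.067], [-0.985, 0.172, -0.005]]
wrist_force: [-0.0, 0.6, -1.3]
grip_width: 0.193
```

```bash
python3 - <<'E'
from h import *
st(); s=read_state(); r=s['eef_pos']-O; print(r@XM,r@YMv,(s['eef_pos']-LOAD)@NV)
plan(LOAD+NV*.0135+XM*.002,RL,4)
cam('wrist','w16')
E
```

```text
t 23.05 p [ 0.6115 -0.0772  0.1338] F [-0.   0.6 -1.3] M [-0.597 -0.059  0.049] g 0.193 yaw 1.6367 q [ 0.08  0.37 -0.14 -0.2  -1.07 -1.49]
0.0008758911636766657 0.05390329245271906 0.058416679913297236
4 rows of [ 1.123 -0.     0.031] [-0.0003 -0.0011  0.0006] |cm| 1.12 deg 0.08
```

View pics/w16.png

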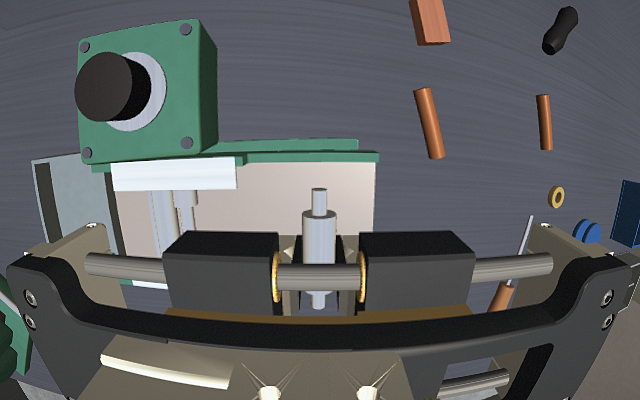

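The plain and waisted arbors are queued side by side at about columns 162 and 187. Lower and release the stub arbor the same way.

Emit:
{"api": "arm_command", "payload": {"series": [1.5,0.05,0.05,0,0,0,1,1.5,0,0.05,0,0,0,1,1,0,0,0,0,0,1,0.4,0,0,0,0,0,1,0.2,0,0,0,0,0,1,0,0,0,0,0,0,1]}}

```text
clock: 23.6
eef_pos: [0.6129, -0.0681, 0.0903]
ee_rot: [[-0.013, -0.067, 0.998], [0.171, 0.983, 0.069], [-0.985, 0.171, -0.002]]
wrist_force: [0.0, 0.1, -1.2]
grip_width: 0.198
```

```bash
python3 - <<'E'
from h import *
st(); s=read_state(); r=s['eef_pos']-O; print(r@XM,r@YMv,(s['eef_pos']-LOAD)@NV)
E
```

```text
t 23.6 p [ 0.6129 -0.0681  0.0903] F [ 0.   0.1 -1.2] M [-0.618 -0.073 -0.007] g 0.198 yaw 1.6393 q [ 0.09  0.42 -0.18 -0.21 -0.98 -1.48]
0.002861208077003402 0.06280055500296655 0.013990905044349527
```

Emit:
{"api": "arm_command", "payload": {"series": [0.1,0,0,0,0,0,1,0,0,0,0,0,0,1,0,0,0,0,0,0,2.6,0,0,0,0,0,0,3,0,0,0,0,0,0,3]}}

```text
clock: 24.02
eef_pos: [0.6132, -0.0686, 0.0898]
ee_rot: [[-0.012, -0.067, 0.998], [0.171, 0.983, 0.068], [-0.985, 0.171, -0.001]]
wrist_force: [-1.1, -0.3, -0.4]
grip_width: 0.327
```

Emit:
{"api": "arm_command", "payload": {"series": [-1,0,0,0,0,0,3.2,-2,0,0,0,0,0,3.2,-4,0,0,0,0,0,4,-4,0,0,0,0,0,4,-1,0,0,0,0,0,4,0,0,0,0,0,0,4,0,0,0,0,0,0,4]}}

```text
clock: 24.6
eef_pos: [0.615, -0.0892, 0.2094]
ee_rot: [[-0.01, -0.067, 0.998], [0.171, 0.983, 0.067], [-0.985, 0.171, 0.002]]
wrist_force: [-0.6, -0.1, -1.1]
grip_width: 0.454
```

Emit:
{"api": "arm_command", "payload": {"series": [0,3,0,0,0,0,4,0,4,0,0,0,0,4,0,4,0,0,0,0,4,0,4,0,0,0,0,4,0,2,0,0,0,0,4,0,0,0,0,0,0,4,0,0,0,0,0,0,4,0,0,0,0,0,0,4]}}

```text
clock: 25.27
eef_pos: [0.6027, 0.0781, 0.2358]
ee_rot: [[-0.015, -0.067, 0.998], [0.17, 0.983, 0.068], [-0.985, 0.171, -0.003]]
wrist_force: [0.2, 0.2, -0.4]
grip_width: 0.454
```

```bash
python3 - <<'E'
from h import *
st(); cam('wrist','w17')
cam('side','s17');b=cv2.imread('pics/s17.png');cv2.imwrite('pics/s17c.png',cv2.resize(b[100:200,290:400],None,fx=5,fy=5,interpolation=cv2.INTER_CUBIC))
cam('top','t17');b=cv2.imread('pics/t17.png');cv2.imwrite('pics/t17c.png',b)
st()
E
```

```text
t 25.27 p [0.6027 0.0781 0.2358] F [ 0.2  0.2 -0.4] M [-0.587 -0.078 -0.016] g 0.454 yaw 1.6387 q [ 0.34  0.25 -0.07 -0.18 -1.21 -1.78]
t 25.42 p [0.603  0.0771 0.236 ] F [ 0.3 -0.2 -0.7] M [-0.605 -0.043  0.021] g 0.455 yaw 1.637 q [ 0.34  0.25 -0.07 -0.18 -1.21 -1.78]
```

View pics/s17c.png

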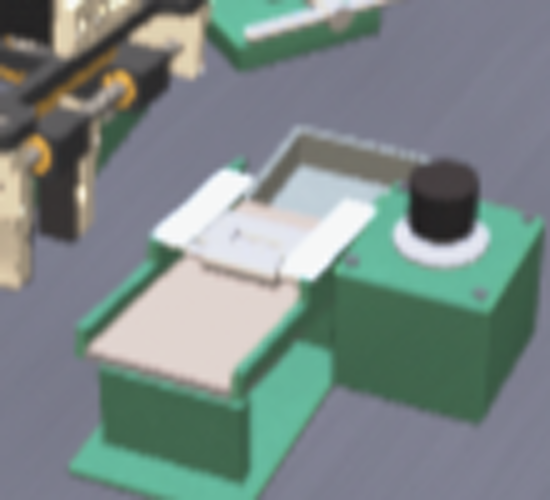

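View pics/w17.png

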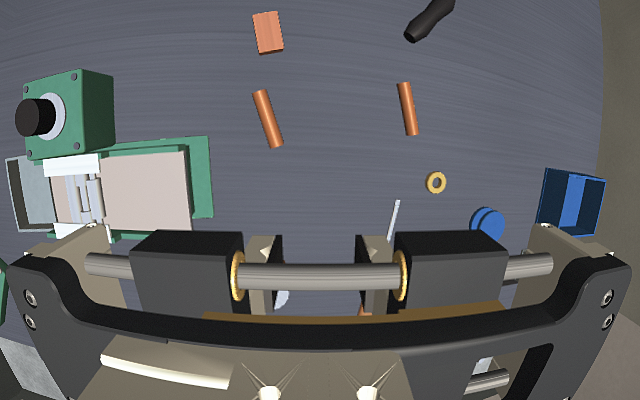

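View pics/s17.png

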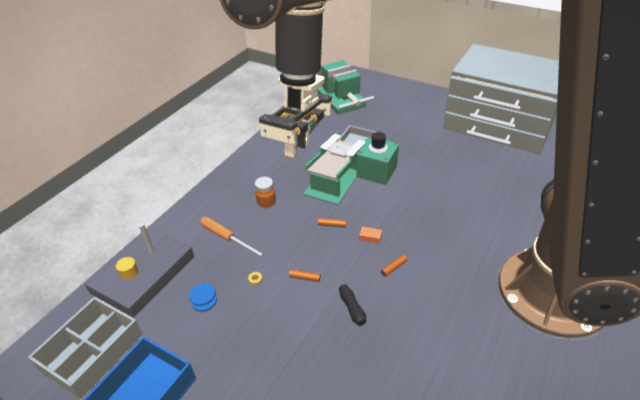

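All three arbors are queued, and the other bench items look unmoved. I'll take an enlarged look and check the axis positions.

```bash
python3 - <<'E'
from h import *
b=cv2.imread('pics/w17.png');cv2.imwrite('pics/w17c.png',cv2.resize(b[140:240,0:130],None,fx=6,fy=6,interpolation=cv2.INTER_CUBIC))
E
```

```text
(no output)
```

View pics/w17c.png

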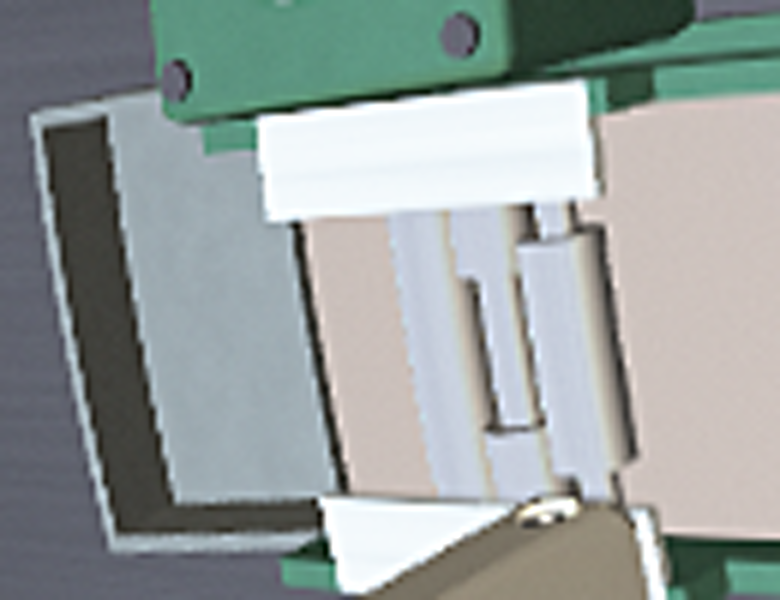

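```bash
python3 - <<'E'
from h import *
for n,x,y,z in [('plain',438,350,.075),('waist',508,355,.074),('stub',575,350,.081)]:
    r=wray('w17',x/6-.4,140+y/6-.4,z)-O; print(n,(r@XM).round(4),(r@YMv).round(4))
close_job(); print(read_state()['clock'])
E
```

```text
plain 0.0003 -0.0446
waist 0.0024 -0.028
stub 0.0006 -0.0074
the job is handed in; nothing more can be done
the job is handed in; nothing more can be done
```

The job is done and handed in at about 25.4 s of robot time, under the 72 s limit. The knob is in its notch, the stop is up, and the three arbors are queued against it in the order asked.

- **Knob:** I turned it clockwise in small steps. The torque dipped from about +0.1 to below 0, then climbed to +0.36 N m about 1.1 rad from the start. I turned back 0.03 rad to the notch centre and let go. The side camera showed the stop up before release and still up after it.
- **Arbors:** The plain, waisted and stub arbors were loaded one at a time and rolled down straight.
- **Last check:** The final wrist picture shows plain lowest, waisted next, stub last. Their axes measure about y = -45, -28 and -7 mm against the nominal -49, -31 and -13 mm. That is 3 to 6 mm uphill, which I put down to picking pixels at the picture's edge, because the arbors look in contact with each other.
- **Other checks:** The catch tray is empty, and in the final views the other things on the bench look unmoved. At hand-in the arm was clear of everything. I saw wrist forces of about 13 N at most, and no check failed.

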